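Serve the hot quiches and post the order clip

ROBOT

A 7-joint arm with a two-finger parallel gripper is mounted at the origin on the work surface. World frame = base frame: x ahead of the robot, y to its left, z up, the work surface at z = 0. Lengths are in m, angles in rad, forces in N, time in s.
With the tool pointing down it reaches from about 0.425 to 0.925 m from the base axis. Payload 6.8 kg.
Tool frame: the origin (TCP) lies between the finger pads; the fingertips stand manip.tcp_to_tips ahead of it and the grasp point (between the pads) lies 3 mm ahead of it (manip.tcp_to_tips is the distance from the TCP to the fingertips, in m); z points along the fingers, y is the line along which they close (so a half turn about z gives the same grasp; the last joint's range is limited). The gripper opens to 88 mm and grips with 3 to 60 N. Pads are 20 mm wide; open, the fingers measure 115 mm over their backs; the gripper's body (75 mm by 178 mm) begins 61 mm behind the grasp point.
Start: joints at [1.161, 0.477, 0.022, 1.555, -0.011, 1.109, -0.083], TCP at [0.201, -0.645, 0.245] pointing down, gripper open.
Joint ranges: [-2.96, 2.96], [-0.34, 2.1], [-1.41, 1.46], [0.24, 2.44], [-1.37, 4.51], [0.17, 1.92], [-2.96, 2.96]. Speed limits (rad/s): [2.39, 2.39, 3.14, 3.14, 3.14, 3.14, 3.14].

INTERFACE

Orientations are given as a unit quaternion [w, x, y, z].
In Python, from cell import manip gives the robot as it stands.
- The arm moves only by the shell command python3 -m inch 'ROWS' [FORCE]. ROWS is JSON, a list that holds one entry, the list of rows, each a list of 7 numbers: the shift along the tool's x, y, z in mm, then the turn, a rotation vector about the tool's x, y, z in rad, then the finger opening in mm, from 0 to 87.8. A call has 1 to 8 rows; each row is the pose to reach, as a shift and turn from the pose commanded when the call began, along the tool's axes at that moment; what a row does not reach only later rows make up. A row lasts 1/8 s, in which the tool goes at most 62.5 mm and 10.7 degrees, less where a joint would pass 70% of its speed; a pose out of reach is approached as far as the arm can. A call with a gripper value outside its range is refused whole. The fingers move at their own pace and stop on an object; FORCE is the grip in N (left out, the last holds). Time passes only in rows, so rows that repeat a pose let the fingers close. It gives the time, the measured TCP pose, the force, the opening and the grip force at its end, in the units of the state.
- manip.sense(): the state, without advancing time (a new reading comes with each control period).
- manip.read_camera(name): name is "scene" or "side" or "wrist"; returns the picture (400x640x3 uint8, red, green, blue); there is no depth.
- manip.camera_info(name): a dict with "K" (3x3 intrinsics, pixels), "eye" and "orientation" of the camera in the world. Camera axes: x right, y up, looking along -z (the intrinsics and any distortion apply to the point x, -y, -z); pixel columns grow to the right and rows downward; lengths in m; the calibration is good to about 2 mm. A picture is of the moment at which its call begins: read the wrist's pose just before it. camera_info takes no time and is no camera call; for the wrist camera it gives the pose at the moment of the call.
- manip.job_done(): hands the job in; it is judged then, once.
The state is a dict: "clock": time; "joints": joint angles; "dq": joint speeds; "effort": joint torques, N m; "tcp_pos": TCP position; "eef_rot": TCP orientation; "contact_force": force on the tool from outside, world axes, zero at the start; "moment": the same for the moment, N m; "opening": opening from 0.0 (shut) to 1.0 (fully open); "grip_force": force on a finger pad.
Only numpy, scipy, OpenCV 4.12 (cv2) and the standard library are available. Lean on these libraries where they do the work, as an engineer would, in place of code of your own. Each camera call takes 0.05 s, during which the arm holds its last target. There are 200 camera calls.

TASK

First pull the warming plate's heat slide fully to its off end, nearest the robot. Then use the spatula to move every hot quiche from the warming plate onto the serving board, standing flat and fully on it, set down gently and without tipping one over; the gripper and arm must never touch a quiche. When all are served, lay the spatula back on its pad, blade and foot on the pad, and clip the spring clip onto the order post's pin so that it holds there by itself; do not disturb the other tableware.

Things in the scene. Friction and masses are not known exactly. Their poses are not given: they have to be found in the camera images.
- warmer: Fixed dark steel warming plate 190 (x) x 320 mm (y), top 32 mm high. Origin: centre of its underside; +x away from the robot. Open front edge (x = -95 mm); upright back rim at the far edge (inner face x = +85 mm, top 58 mm high) stops tins; side lips 6 mm above the top (inner faces y = +-154 mm). A wing 55 mm wide, 20 mm high on the -y side (y = -187 mm) carries the heat slide.
- heat (a joint): Heat slide on the wing of the warming plate, in m: 0 = far end (full heat), 0.100 = end stop nearest the robot (off). It moves along the plate's -x direction with about 1.5 N of friction and stays where it is left.
- heat_top (a point): Centre of the top of the heat slide's black grip. The grip is a block 28 mm wide (along the plate's y), 20 mm along the travel and 40 mm tall below this point.
- board: Serving board, fixed: thick pale marble slab on wooden feet, 200 mm deep (x) x 320 mm wide (y), flat top 30 mm above the table. Origin: centre of its underside at table height; +x points away from the robot.
- post: Order post, fixed: wooden disc foot 56 mm across and 12 mm high with an upright steel pin 12 mm in diameter whose top is 95 mm above the table. Origin: on the axis at table height.
- post_pin (a point): Point on the axis of the order post's pin, 45 mm above the table.
- pad: Spatula pad, fixed: flat black rubber mat 260 mm (x) x 120 mm (y) x 3 mm. Origin: centre of its underside, on the table.
- spatula: Spatula, 200 g. Origin: centre of the blade's underside; +x forward out of the tip, +z up. Blade 75 (x) x 70 x 2.5 mm, steel, slippery: a tin slides off when it is tipped 18 degrees or carried with jerks. A neck rises from its rear edge to a dark wood handle parallel to the blade. A foot plate at the handle's rear reaches down to the underside's level, so it stands level on blade and foot.
- spatula_grip (a point): On the handle's centre line, 115 mm behind the blade's centre and 55 mm above its underside; axes as the spatula's. The handle is straight, 22 mm wide, 24 mm tall, from 40 mm ahead of this point to 60 mm behind it. The spatula balances about 40 mm ahead of this point.
- spatula_tip (a point): Middle of the blade's front edge, underside, 37.5 mm ahead of the blade's centre.
- spatula_foot (a point): Middle of the lower edge of the spatula's foot plate (50 mm wide), 170 mm behind the blade's centre.
- clip: Wooden spring clip like a clothes peg on its side, 100 mm long, 24 mm high, hinge axis upright. Origin: on the hinge axis, underside; axes are those of the +y lever; +x out of the jaws. Jaws reach x = +50 mm, 8 mm apart when shut, a 3 mm bead inside each tip (x = 46 mm). Handles reach back to x = -50 mm, splayed, about 54 mm over their ends. It shuts by its spring when released.
- clip_jaw (a joint): Angle between the clip's levers, rad: 0 = shut (as it lies), 0.64 = fully open (stop), about 0.08 to 0.2 when shut on the order pin. Squeezing the handles at x = -35 mm opens it (about 8 N at full opening); each lever turns 0.32 rad, the handles' outer faces come parallel about 22 mm apart and the gap between the jaw tips reaches about 30 mm.
- quiche0: Small hot quiche in a flared steel tin: base 62 mm across, rim 90 mm across, 27 mm tall with its filling, the lower 5 mm of its wall chamfered 45 degrees so that a blade can run under it; smooth, about 90 g. Origin: centre of the underside. May be absent.
- quiche1: Small hot quiche in a flared steel tin: base 62 mm across, rim 90 mm across, 27 mm tall with its filling, the lower 5 mm of its wall chamfered 45 degrees so that a blade can run under it; smooth, about 90 g. Origin: centre of the underside. May be absent.
- quiche2: Small hot quiche in a flared steel tin: base 62 mm across, rim 90 mm across, 27 mm tall with its filling, the lower 5 mm of its wall chamfered 45 degrees so that a blade can run under it; smooth, about 90 g. Origin: centre of the underside. May be absent.
- ramekin: Bystander: small white bowl 80 mm across, 45 mm high, behind the gap between plate and board. Origin: underside centre. Leave it alone.
- saucer: Bystander: white saucer 130 mm across, 16 mm high, left. Origin: underside centre. Leave it alone.
- mug: Bystander: mug 80 mm across, 90 mm high, right. Origin: underside centre. Leave it alone.
- spoon: Bystander: spoon 200 mm long, right. Origin: underside centre. Leave it alone.
Not all that is in view belongs to the job. What is shaped like the spatula but turquoise is not meant.

How it is judged:
By the outcome, as a careful person would: the job done as asked, in the order asked, and still so for the second after the job is handed in, with the robot touching nothing.
Of quiche0, quiche1, quiche2 only 2 to 3 are there at a start; the rules pass over those that are not, and their reading is None.
At some moment in a run one of clip, spatula may be knocked a few centimetres aside while the robot is not near it.
It also fails if it takes over 210 s, if anything falls off the work surface, if the arm or the gripper's body presses on something with over 40 N, if the wrist force passes 120 N, or if a joint passes its speed limit or range.

## Working session

There is one attempt and no reset: what is moved stays moved. The work goes in short steps, Python scripts to look and compute and a shell command to move; the robot and the scene stay as the last step left them, time stands still between calls to the robot, and variables do not carry over. Pictures are saved under pics/ and viewed, at most 14 in all, crops included, and the job is handed in when it is done.

```bash
ls; mkdir -p pics; python3 - <<'E'
from cell import manip
import cv2,numpy as np
print(manip.tcp_to_tips, manip.sense())
for n in ["scene","side"]:
    im=manip.read_camera(n); cv2.imwrite(f"pics/{n}0.png",im[:,:,::-1])
    print(n,manip.camera_info(n))
print(manip.camera_info("wrist"))
E
```

```text
pics
0.022 {'clock': 0.0, 'joints': array([ 1.16085627,  0.47780211,  0.02234313,  1.55643873, -0.01145289,
        1.10925689, -0.08306628]), 'dq': array([ 0.0006142 , -0.00105281,  0.00050417, -0.00076668,  0.00069078,
        0.00012448,  0.0011418 ]), 'effort': array([ 1.22282158e-04, -5.82855713e+01,  1.53425250e+00, -2.72605544e+01,
       -5.44091093e-02,  1.70131889e-02,  1.66471827e-04]), 'tcp_pos': array([ 0.20047415, -0.64396935,  0.24368577]), 'eef_rot': array([-8.60941869e-04,  9.88627260e-01,  1.50384015e-01, -2.19585661e-04]), 'contact_force': array([-0.15901969,  0.36829656, -0.23305021]), 'moment': array([-0.00861064,  0.02792849, -0.01076522]), 'grip_force': 0.0, 'opening': 0.9996001983435053}
scene {'K': array([[412.35265719,   0.        , 318.89328918],
       [  0.        , 412.35265719, 204.03023987],
       [  0.        ,   0.        ,   1.        ]]), 'eye': array([ 0.86753304, -0.77585596,  0.81369652]), 'orientation': array([0.88010578, 0.3913844 , 0.11595223, 0.24246059])}
side {'K': array([[370.57259199,   0.        , 322.00876227],
       [  0.        , 370.57259199, 196.78349651],
       [  0.        ,   0.        ,   1.        ]]), 'eye': array([-0.23275859,  0.55954329,  1.0946925 ]), 'orientation': array([-0.37135114, -0.13600533,  0.32261459,  0.8599539 ])}
{'K': array([[353.75909317,   0.        , 319.3032228 ],
       [  0.        , 353.75909317, 198.16234664],
       [  0.        ,   0.        ,   1.        ]]), 'eye': array([ 0.27527996, -0.62175578,  0.38403184]), 'orientation': array([ 0.79702194, -0.11335547,  0.08467548, -0.58714276])}
```

View pics/scene0.png

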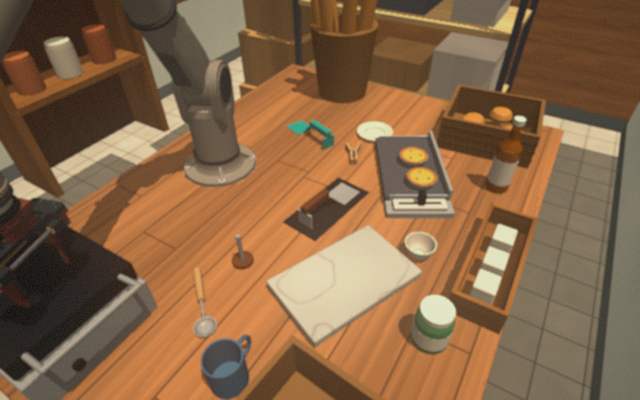

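View pics/side0.png

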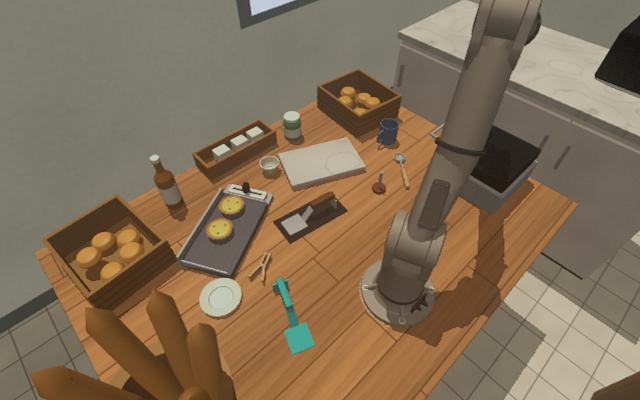

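Scene view: two quiches at (413,156) and (421,178) on the warmer. The heat slide grip is at (422,197), the spatula on its pad at (327,207), the board at (345,280), the post at (241,252) and the clip at (352,152). The side view agrees: quiches (232,206) and (219,230), grip (246,188), clip (261,266), post (379,184).

```bash
cat > h.py <<'E'
from cell import manip
import numpy as np, cv2
from scipy.spatial.transform import Rotation as R
def rot(q): return R.from_quat([q[1],q[2],q[3],q[0]])
def ray(ci,p):
    K=np.array(ci["K"]); d=np.linalg.inv(K)@[p[0],p[1],1]
    d=rot(ci["orientation"]).apply([d[0],-d[1],-d[2]]); return np.array(ci["eye"]),d/np.linalg.norm(d)
def onz(ci,p,z):
    e,d=ray(ci,p); return e+d*(z-e[2])/d[2]
def tri(c1,p1,c2,p2):
    e1,d1=ray(c1,p1);e2,d2=ray(c2,p2)
    s=np.linalg.lstsq(np.c_[d1,-d2],e2-e1,rcond=None)[0]
    a,b=e1+d1*s[0],e2+d2*s[1]; return (a+b)/2,np.linalg.norm(a-b)
def proj(ci,P):
    v=rot(ci["orientation"]).inv().apply(np.array(P)-ci["eye"]); K=np.array(ci["K"])
    q=K@[v[0],-v[1],-v[2]]; return q[:2]/q[2]
def delta(target_pos, Rt=None):
    """shift (mm) in tool axes and rotvec from the measured pose"""
    s=manip.sense(); r=rot(s["eef_rot"])
    d=r.inv().apply(np.array(target_pos)-s["tcp_pos"])*1000
    w=(r.inv()*Rt).as_rotvec() if Rt is not None else np.zeros(3)
    return np.round(d,1),np.round(w,3)
np.set_printoptions(precision=4,suppress=True)
E
python3 - <<'E'
from h import *
s=manip.camera_info("scene");d=manip.camera_info("side")
for n,a,b,z in [("q far",(413,156),(219,230),.059),("q near",(421,178),(232,206),.059),("grip",(422,194),(246,184),.06),("clip",(352,152),(262,266),.024),("post",(239,237),(382,172),.095),("blade",(343,194),(296,227),.005),("hand",(315,204),(325,203),.06),
 ("boardL",(268,282),(365,155),.03),("boardR",(421,269),(279,150),.03),("boardNear",(317,337),(349,140),.03),("boardfar",(367,228),(291,186),.03)]:
    print(n,onz(s,a,z),onz(d,b,z),tri(s,a,d,b))
i=cv2.imread("pics/scene0.png")[110:260,270:470]; cv2.imwrite("pics/c1.png",cv2.resize(i,(800,600),interpolation=cv2.INTER_CUBIC))
E
```

```text
q far [0.5598 0.2825 0.059 ] [0.5488 0.2983 0.059 ] (array([0.556 , 0.2959, 0.0495]), np.float64(1.6033261611839902e-05))
q near [0.6214 0.1895 0.059 ] [0.6075 0.2048 0.059 ] (array([0.6173, 0.2017, 0.0485]), np.float64(0.002354202104366299))
grip [0.6501 0.121  0.06  ] [0.661  0.1043 0.06  ] (array([0.6528, 0.1088, 0.07  ]), np.float64(0.000700297911678724))
clip [0.3617 0.252  0.024 ] [0.3547 0.2672 0.024 ] (array([0.3576, 0.2641, 0.0159]), np.float64(0.0034673277199138964))
post [ 0.3383 -0.2928  0.095 ] [ 0.3292 -0.2936  0.095 ] (array([ 0.3332, -0.2931,  0.0923]), np.float64(0.007463950198664387))
blade [0.4292 0.0671 0.005 ] [0.4097 0.0734 0.005 ] (array([ 0.4203,  0.0722, -0.0042]), np.float64(0.01142097387395216))
hand [ 0.413  -0.0659  0.06  ] [ 0.387  -0.0499  0.06  ] (array([ 0.4003, -0.0557,  0.0452]), np.float64(0.010440826653639563))
boardL [ 0.4436 -0.3286  0.03  ] [ 0.4808 -0.3738  0.03  ] (array([ 0.4602, -0.3465,  0.061 ]), np.float64(0.0004266354989018595))
boardR [ 0.7391 -0.1092  0.03  ] [ 0.753  -0.1284  0.03  ] (array([ 0.7412, -0.1201,  0.0428]), np.float64(8.61386609000335e-05))
boardNear [ 0.6174 -0.3917  0.03  ] [ 0.5942 -0.3943  0.03  ] (array([ 0.6076, -0.3948,  0.0232]), np.float64(0.019802299130007778))
boardfar [ 0.5652 -0.0496  0.03  ] [ 0.5584 -0.0306  0.03  ] (array([ 0.5632, -0.0376,  0.0197]), np.float64(0.0058572834714476895))
```

View pics/c1.png

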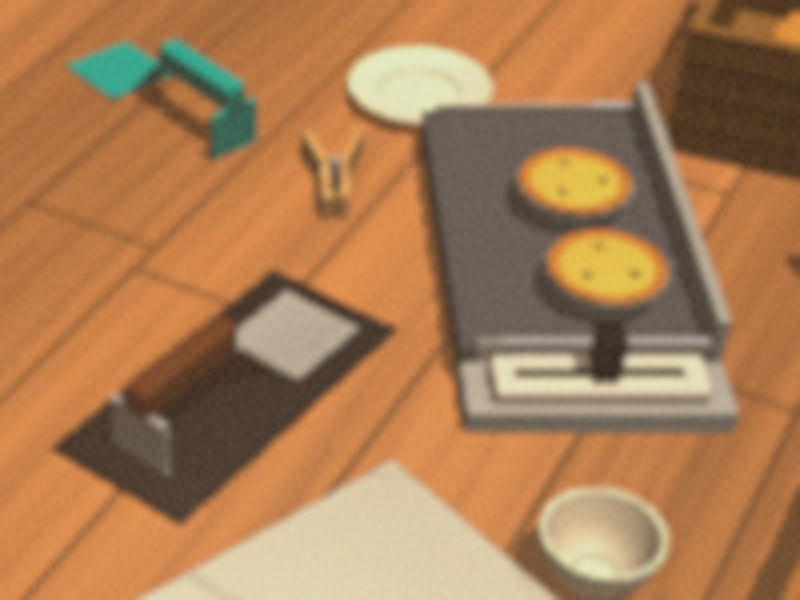

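Crop: the quiches, heat grip (crop 607,325) and spatula (blade crop 297,335; foot crop 142,435) are clear; the clip's jaws (crop 333,208) point at the camera. The two fixed cameras differ by about 15 mm in consistent fashion, so I'll use the wrist camera to decide.

```bash
python3 - <<'E'
from h import *
ci=manip.camera_info("wrist"); s=manip.sense(); r=rot(s["eef_rot"])
print("cam in tool:",r.inv().apply(ci["eye"]-s["tcp_pos"]), "view dir in tool",r.inv().apply(ray(ci,(319,198))[1]),"right",r.inv().apply(rot(ci["orientation"]).apply([1,0,0])))
yaw0=R.from_euler('x',180,degrees=True)
print(delta([0.46,0.12,0.40],yaw0), delta([.40,-.2,.40]))
E
```

```text
cam in tool: [ 0.078   0.0007 -0.1403] view dir in tool [-0.2796 -0.0014  0.9601] right [-0.0011  1.      0.0002]
(array([ 474.9, -652.6, -155.2]), array([-0.002,  0.   ,  0.302])) (array([ 322.5, -364.9, -155.7]), array([0., 0., 0.]))
```

```bash
python3 -m inch '[[[25,-25,-50,0,0,0.05,87],[75,-65,-80,0,0,0.1,87],[120,-105,-110,0,0,0.2,87],[165,-145,-140,0,0,0.3,87],[210,-180,-160,0,0,0.302,87],[255,-220,-175,0,0,0.302,87],[300,-260,-180,0,0,0.302,87],[345,-300,-180,0,0,0.302,87]]]'
python3 - <<'E'
from h import *
print(manip.sense()["tcp_pos"],delta([0.6,0.02,0.42],R.from_euler('x',180,degrees=True)))
E
```

```text
clock: 1.1
tcp_pos: [0.4363, -0.2626, 0.425]
eef_rot: [0.0, 1.0, -0.0, 0.0]
contact_force: [0.6, -1.4, 0.6]
opening: 0.991
grip_force: 0.0
[ 0.4363 -0.2626  0.425 ] (array([ 163.5, -282.7,    4.9]), array([ 0.001, -0.001, -0.   ]))
```

```bash
python3 -m inch '[[[30,-50,0,0,0,0,87],[60,-100,0,0,0,0,87],[90,-150,0,0,0,0,87],[115,-200,0,0,0,0,87],[140,-245,0,0,0,0,87],[160,-280,0,0,0,0,87],[160,-280,0,0,0,0,87],[160,-280,0,0,0,0,87]]]'
python3 - <<'E'
from h import *
import pickle
ci=manip.camera_info("wrist"); im=manip.read_camera("wrist"); pickle.dump(ci,open("w1.pkl","wb"))
cv2.imwrite("pics/w1.png",im[:,:,::-1]); cv2.imwrite("pics/w1b.png",cv2.resize(im[:,:,::-1],(800,500),interpolation=cv2.INTER_CUBIC))
print(manip.sense()["tcp_pos"])
E
```

```text
clock: 2.1
tcp_pos: [0.5954, 0.0147, 0.424]
eef_rot: [0.0, 1.0, -0.0, -0.001]
contact_force: [0.0, -0.6, 0.9]
opening: 0.994
grip_force: 0.0
[0.5953 0.0141 0.4242]
```

View pics/w1b.png

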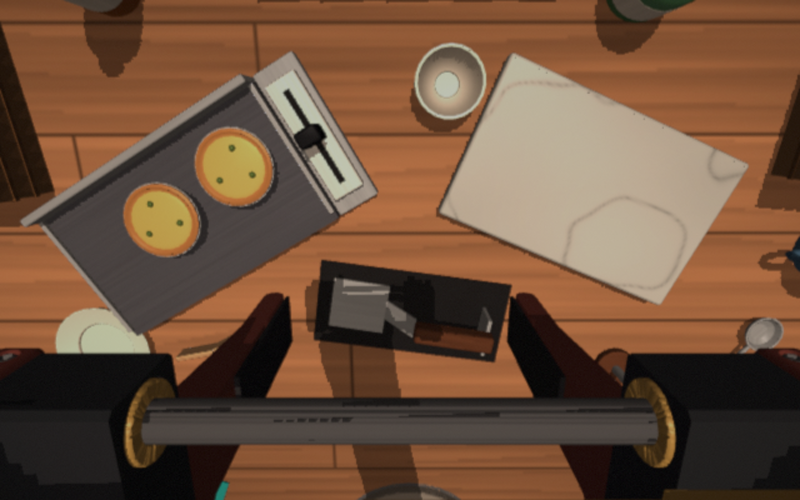

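Wrist view (at 1.25x): exactly two quiches at (234,167) and (162,219), heat grip (309,136). The board corners are at (512,54), (747,165), (661,303), (438,213). The pad has the spatula on it, blade (359,305), handle (415–492, 330–343), tip pointing left (+y).

```bash
python3 - <<'E'
from h import *
import pickle
ci=pickle.load(open("w1.pkl","rb")); im=cv2.imread("pics/w1.png"); hsv=cv2.cvtColor(im,cv2.COLOR_BGR2HSV)
def comps(m,amin=60):
    n,l,st,c=cv2.connectedComponentsWithStats(m.astype(np.uint8)*255)
    return [(l==i,st[i],c[i]) for i in range(1,n) if st[i][4]>amin]
H,S,V=[hsv[:,:,k].astype(int) for k in range(3)]
print("px samples board",hsv[140,470],"blade",hsv[244,287],"handle",hsv[270,365],"pad",hsv[215,275],"grip",hsv[108,247],"plate",hsv[200,100],"wood",hsv[200,300],"quiche",hsv[140,190])
m=(H>15)&(H<32)&(S>110)&(V>120)
for a,st,c in comps(m,500): print("quiche",c,st[2:],onz(ci,c,.059))
m=(S<70)&(V>140); m[:, :345]=0
for a,st,c in comps(m,5000):
    k=max(cv2.findContours(a.astype(np.uint8),0,2)[0],key=cv2.contourArea)
    p=cv2.boxPoints(cv2.minAreaRect(k)); p2=cv2.approxPolyDP(cv2.convexHull(k),12,True)[:,0]
    P=[onz(ci,q,.03)[:2] for q in p2]; print("board",p2.tolist(),P,[np.linalg.norm(np.subtract(P[i],P[i-1])) for i in range(len(P))],np.mean(P,0))
m=(V<55); m[:85]=0;m[125:]=0;m[:,:232]=0;m[:,265:]=0
for a,st,c in comps(m,30): print("grip",c,st,onz(ci,c,.06))
roi=np.zeros_like(V,bool);roi[205:292,250:412]=1
pad=roi&~((H<18)&(S>110)&(V>75))
blade=roi&(S<60)&(V>85)
for a,st,c in comps(blade,30):
    r=cv2.minAreaRect(np.argwhere(a)[:,::-1].astype(np.float32)); print("bright",c,st,r,onz(ci,r[0],.002+.003))
hd=roi&(H<18)&(S>90)&(V>35)&(V<130)
for a,st,c in comps(hd,80):
    r=cv2.minAreaRect(np.argwhere(a)[:,::-1].astype(np.float32)); print("brown",c,st,r,onz(ci,c,.067))
cv2.imwrite("pics/c2.png",np.hstack([cv2.resize(im[200:295,245:415],(800,447),interpolation=cv2.INTER_CUBIC)]))
E
```

```text
px samples board [ 18  49 189] blade [15 40 89] handle [ 10 174  94] pad [10 49 31] grip [ 6 41 31] plate [ 7 31 74] wood [ 11 158 163] quiche [ 22 149 190]
quiche [186.6896 133.1405] [  50   51 1936] [0.6218 0.2014 0.059 ]
quiche [128.8855 175.6714] [  49   48 1747] [0.5606 0.2924 0.059 ]
board [[410, 43], [597, 131], [527, 242], [353, 170]] [array([ 0.7424, -0.1125]), array([ 0.6207, -0.3998]), array([ 0.4419, -0.3246]), array([ 0.5623, -0.0375])] [np.float64(0.19515598786032212), np.float64(0.31203421592901526), np.float64(0.19395291772539983), np.float64(0.3113107901169783)] [ 0.5918 -0.2186]
grip [247.539  107.6904] [235  85  28  40 436] [0.6565 0.1133 0.06  ]
bright [289.076  243.8286] [ 264  222   61   43 1698] ((295.219970703125, 244.45997619628906), (60.24550247192383, 37.33523941040039), 8.130102157592773) [0.4274 0.0558 0.005 ]
bright [390.8824 260.6471] [389 256   5  10  34] ((390.85296630859375, 260.5882568359375), (3.395498752593994, 9.45888900756836), 14.03624439239502) [ 0.3967 -0.1096  0.005 ]
brown [304.8371 267.1251] [ 250  208  162   84 1719] ((330.5, 249.5), (82.99998474121094, 160.99996948242188), 90.0) [0.4166 0.0371 0.067 ]
brown [364.5404 271.2707] [ 330  261   66   23 1016] ((362.8199462890625, 270.2599792480469), (64.77098083496094, 17.819091796875), 8.13010311126709) [ 0.4092 -0.0558  0.067 ]
```

View pics/c2.png

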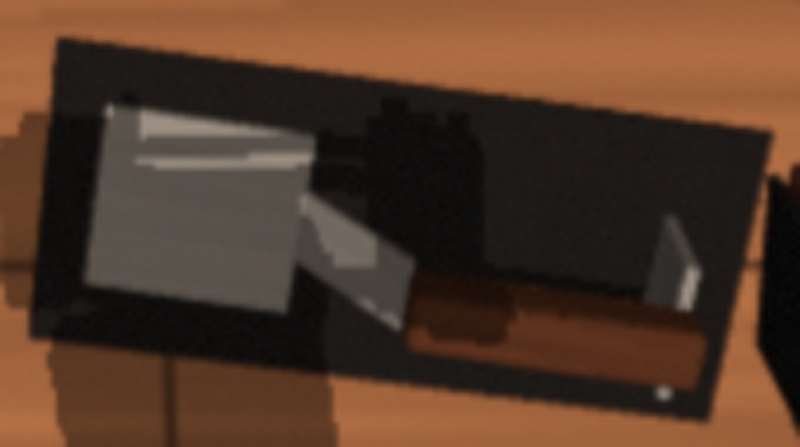

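```bash
python3 - <<'E'
from h import *
import pickle
ci=pickle.load(open("w1.pkl","rb")); f=lambda c:(245+c[0]/4.706-.4,200+c[1]/4.706-.4)
B=np.array([onz(ci,f(c),.0055) for c in [(105,103),(316,135),(290,313),(83,285)]]); print("blade",B,B.mean(0),[np.linalg.norm(B[i]-B[i-1]) for i in range(4)])
P=np.array([onz(ci,f(c),.003) for c in [(57,38),(772,132),(710,421),(30,337)]]); print("pad",P,P.mean(0),[np.linalg.norm(P[i]-P[i-1]) for i in range(4)])
x=((B[0]+B[3])-(B[1]+B[2]))/2; x/=np.linalg.norm(x); y=np.array([-x[1],x[0],0]); c=B.mean(0); c[2]=.003
px=((P[0]+P[3])-(P[1]+P[2]));print("yaw blade",np.degrees(np.arctan2(x[1],x[0])),"pad",np.degrees(np.arctan2(px[1],px[0])))
w=lambda X,Y,Z:c+X*x+Y*y+[0,0,Z]
print("grip",w(-.115,0,.055),"at -85",w(-.085,0,.055))
g=lambda p:((proj(ci,p)-[245,200]+.4)*4.706).round()
for n,X in (("front",-.075),("rear",-.175)):
  for Y in (-.011,.011):
    print(n,Y,g(w(X,Y,.067)),g(w(X,Y,.043)))
print("foot",[g(w(-.17,Y,0)) for Y in(-.025,.025)])
print("cross check grip/post: scene",onz(manip.camera_info("scene"),(422,193),.06))
# warmer: line of back rim etc: front corners top
for n,p,z in [("frontleft",(135,333),.032),("frontright wing?",(376,194),.02),("farright wing",(291,53),.02),("wing near corner",(338,215),.032),("back rim left",(25,222),.058),("rim right",(247,77),.058),("slot far",(287,90),.02),("slot near",(343,181),.02),("clip",(180,354),.02)]:
    print(n,onz(ci,np.array(p)/1.25,z))
E
```

```text
blade [[0.4695 0.1024 0.0055]
 [0.4571 0.0273 0.0055]
 [0.3867 0.0375 0.0055]
 [0.3983 0.1136 0.0055]] [0.4279 0.0702 0.0055] [np.float64(0.07212293356958195), np.float64(0.07613622257310214), np.float64(0.07118746315810608), np.float64(0.07701975259163332)]
pad [[ 0.4931  0.1187  0.003 ]
 [ 0.457  -0.1368  0.003 ]
 [ 0.3397 -0.1214  0.003 ]
 [ 0.3757  0.1349  0.003 ]] [ 0.4164 -0.0011  0.003 ] [np.float64(0.11845770577112652), np.float64(0.25811336386663325), np.float64(0.11822944741387008), np.float64(0.2587869260635932)]
yaw blade 81.01107808859932 pad 81.98299813065601
grip [ 0.4099 -0.0434  0.058 ] at -85 [ 0.4146 -0.0137  0.058 ]
front -0.011 [413. 293.] [411. 261.]
front 0.011 [403. 353.] [400. 319.]
rear -0.011 [713. 335.] [699. 302.]
rear 0.011 [699. 394.] [685. 359.]
foot [array([670., 211.]), array([642., 334.])]
cross check grip/post: scene [0.6486 0.1251 0.06  ]
frontleft [0.4005 0.3656 0.032 ]
frontright wing? [0.5837 0.0429 0.02  ]
farright wing [0.745  0.1367 0.02  ]
wing near corner [0.5598 0.0894 0.032 ]
back rim left [0.5578 0.4529 0.058 ]
rim right [0.7164 0.177  0.058 ]
slot far [0.7054 0.1442 0.02  ]
slot near [0.5998 0.0832 0.02  ]
clip [0.3623 0.3169 0.02  ]
```

Checks pass: blade 76x71 mm, pad 258x118 mm, board 312x195 mm, plate front edge 319 mm. Plate yaw is 30° with its centre at (0.5625, 0.275); the quiches lie at plate (15,-93) and (7,16) mm and the slide at plate (2,-187). Now to the slide.

```bash
python3 -m inch '[[[15,-20,50,0,0,-0.15,40],[30,-50,100,0,0,-0.32,40],[50,-80,150,0,0,-0.48,40],[62,-99,200,0,0,-0.524,40],[62,-99,250,0,0,-0.524,40],[62,-99,280,0,0,-0.524,40],[62,-99,280,0,0,-0.524,40],[62,-99,280,0,0,-0.524,40]]]'
python3 - <<'E'
from h import *
import pickle
c=np.array([.5625,.275]);X=np.array([.866,.5])
ci=manip.camera_info("wrist"); im=manip.read_camera("wrist")
cv2.imwrite("pics/w2.png",im[:,:,::-1])
print(manip.sense()["tcp_pos"],delta([.657,.1135,.066],R.from_euler('xz',[180,30],degrees=True)),proj(ci,[.657,.1135,.06]))
E
```

```text
clock: 3.15
tcp_pos: [0.6586, 0.1138, 0.1462]
eef_rot: [0.0, 0.966, 0.258, 0.001]
contact_force: [-0.2, 0.4, 1.0]
opening: 0.459
grip_force: 0.0
[0.6589 0.1142 0.1467] (array([-2.3, -0.5, 80.7]), array([ 0.001, -0.003, -0.001])) [317.0989 217.3794]
```

View pics/w2.png

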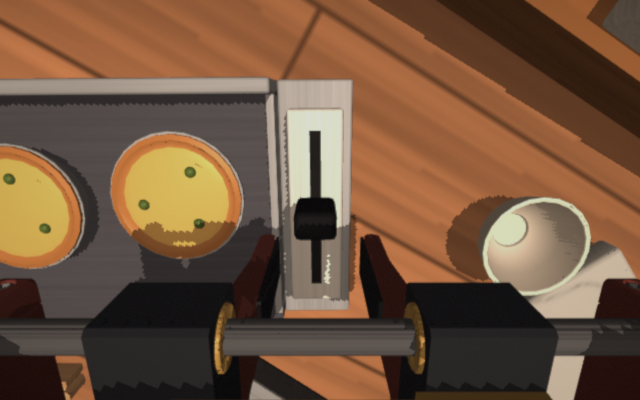

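The grip block (295–337, 198–240) is centred between the fingers; its top centre is about 5 mm nearer the robot than assumed. Descend, grip lightly and drag.

```bash
python3 -m inch '[[[-6,0,45,0,0,0,40],[-6,0,80,0,0,0,40],[-6,0,80,0,0,0,40],[-6,0,80,0,0,0,10],[-6,0,80,0,0,0,10],[-6,0,80,0,0,0,10],[-6,0,80,0,0,0,10]]]' 8
python3 -m inch '[[[-12,0,0,0,0,0,10],[-25,0,0,0,0,0,10],[-38,0,0,0,0,0,10],[-48,0,0,0,0,0,10],[-56,0,0,0,0,0,10],[-60,0,0,0,0,0,10],[-60,0,0,0,0,0,10]]]'
```

```text
clock: 4.08
tcp_pos: [0.6532, 0.1138, 0.0669]
eef_rot: [-0.001, 0.966, 0.26, 0.002]
contact_force: [-4.1, 3.9, 7.7]
opening: 0.32
grip_force: 8.0
clock: 4.95
tcp_pos: [0.6042, 0.0852, 0.0671]
eef_rot: [-0.002, 0.966, 0.26, 0.005]
contact_force: [5.2, 8.7, 0.7]
opening: 0.317
grip_force: 8.0
```

```bash
python3 -m inch '[[[-60,0,0,0,0,0,40],[-60,0,0,0,0,0,40],[-60,0,-50,0,0,0,40],[-62,0,-100,0,0,0,40],[-62,0,-120,0,0,0,40],[-62,0,-120,0,0,0,40]]]'
python3 - <<'E'
from h import *
ci=manip.camera_info("wrist"); im=manip.read_camera("wrist")
cv2.imwrite("pics/w3.png",im[:,:,::-1])
hsv=cv2.cvtColor(im,cv2.COLOR_RGB2HSV)
c=np.array([.5625,.275,.06]);X=np.array([.866,.5,0]);Y=np.array([-.5,.866,0])
for x in(.002,-.05): print(proj(ci,c+x*X-.187*Y))
print(manip.sense()["joints"],delta([.4115,-.0335,.2],R.from_euler('xz',[180,81],degrees=True)))
E
```

```text
clock: 5.7
tcp_pos: [0.5486, 0.0502, 0.1867]
eef_rot: [0.001, 0.966, 0.258, 0.002]
contact_force: [-0.1, -0.6, -0.3]
opening: 0.454
grip_force: 0.0
[316.0847  22.341 ]
[316.4084 100.7338]
[ 0.2242  0.3895 -0.5337  1.889   0.2457  0.9255 -1.4733] (array([-159.6,    4.4,  -15.2]), array([ 0.002, -0.001, -0.891]))
```

View pics/w3.png

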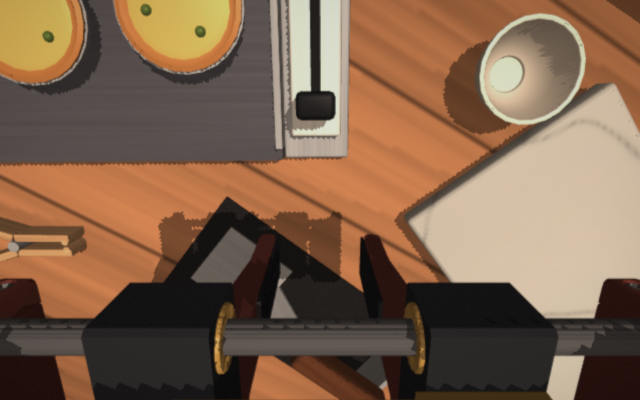

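The slide's grip is now at (316,105), at the robot end of its slot; the clip lies at (15–85, 240), jaws to the right. Next, the spatula.

```bash
python3 -m inch '[[[-30,0,-5,0,0,-0.17,44],[-60,2,-10,0,0,-0.35,44],[-95,4,-10,0,0,-0.53,44],[-130,4,-10,0,0,-0.71,44],[-160,4,-10,0,0,-0.891,44],[-160,4,-10,0,0,-0.891,44],[-160,4,-10,0,0,-0.891,44]]]'
python3 - <<'E'
from h import *
ci=manip.camera_info("wrist"); im=manip.read_camera("wrist")
cv2.imwrite("pics/w4.png",im[:,:,::-1])
print(manip.sense()["joints"],delta([.4115,-.0335,.06],R.from_euler('xz',[180,81],degrees=True)))
x=np.array([np.cos(np.radians(81)),np.sin(np.radians(81)),0]);y=np.array([-x[1],x[0],0]);c=np.array([.4279,.0702,.003])
for X in(.0375,-.0375):
  for Y in (-.035,.035): print("blade pred",proj(ci,c+X*x+Y*y+[0,0,.0025]))
print([proj(ci,c-.075*x+Y*y+[0,0,.067]) for Y in (-.011,.011)],[proj(ci,c-.115*x+Y*y+[0,0,.067]) for Y in (-.011,.011)])
E
```

```text
clock: 6.62
tcp_pos: [0.4108, -0.0328, 0.1941]
eef_rot: [-0.0, 0.761, 0.649, 0.0]
contact_force: [0.3, 0.2, 0.7]
opening: 0.503
grip_force: 0.0
[ 0.6105  0.1719 -0.7343  2.1623  0.1513  0.8565 -0.3735] (array([ -1.1,   0.6, 134.2]), array([ 0.   , -0.001, -0.001]))
blade pred [359.8907  14.3004]
blade pred [276.6684  14.5503]
blade pred [357.4481 106.3866]
blade pred [279.7013 106.6066]
[array([333.1473, 160.3653]), array([304.0048, 160.4448])] [array([332.7304, 210.7173]), array([304.7585, 210.7909])]
```

View pics/w4.png

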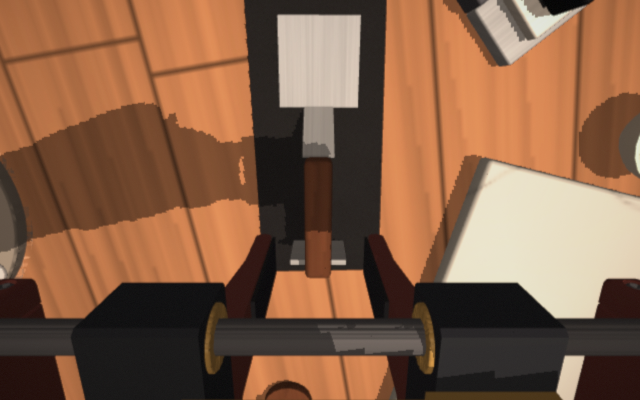

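The blade's corners and the handle match the prediction to 1–2 px. Descend and grip.

```bash
python3 -m inch '[[[-1,0,50,0,0,0,44],[-1,0,100,0,0,0,44],[-1,0,134,0,0,0,44],[-1,0,134,0,0,0,44],[-1,0,134,0,0,0,15],[-1,0,134,0,0,0,15],[-1,0,134,0,0,0,15],[-1,0,134,0,0,0,15]]]' 45
python3 -m inch '[[[0,0,-10,0,0,0,15],[0,0,-40,0,0,0,15],[0,0,-75,0,0,0,15],[0,0,-75,0,0,0,15],[0,0,-75,0,0,0,15]]]'
python3 - <<'E'
from h import *
ci=manip.camera_info("wrist"); im=manip.read_camera("wrist")
cv2.imwrite("pics/w5.png",im[:,:,::-1]); s=manip.sense(); r=rot(s["eef_rot"])
hsv=cv2.cvtColor(im,cv2.COLOR_RGB2HSV); m=((hsv[:,:,1]<75)&(hsv[:,:,2]>110)).astype(np.uint8); m[:,:230]=0;m[:,400:]=0;m[150:]=0
k=max(cv2.findContours(m,0,2)[0],key=cv2.contourArea); print("blade px",cv2.minAreaRect(k), cv2.approxPolyDP(cv2.convexHull(k),5,True)[:,0].tolist())
# predicted in tool frame: grip point 10mm behind tcp-ish; blade centre = tcp + 105 x, +z 52
for X in(.0375,-.0375):
  for Y in (-.035,.035): print(proj(ci,s["tcp_pos"]+r.apply([.105+X,Y,.057-.0025])))
E
```

```text
clock: 7.68
tcp_pos: [0.4109, -0.034, 0.0614]
eef_rot: [0.001, 0.76, 0.65, 0.001]
contact_force: [-1.2, 0.3, 8.4]
opening: 0.248
grip_force: 45.0
clock: 8.3
tcp_pos: [0.4095, -0.0343, 0.1351]
eef_rot: [0.0, 0.76, 0.65, -0.0]
contact_force: [-1.6, -0.3, -2.6]
opening: 0.248
grip_force: 45.0
blade px ((317.5, 74.5), (149.0, 141.0), 90.0) [[388, 0], [383, 112], [344, 149], [293, 149], [253, 112], [247, 0]]
[242.0232 -48.6203]
[388.6574 -48.7859]
[250.7712 112.8391]
[381.1821 112.6423]
```

```bash
cat >> h.py <<'E'
PC=np.array([.5625,.275]);PX=np.array([.866,.5]);PY=np.array([-.5,.866])
def plate(x,y): return PC+x*PX+y*PY
def inplate(p): d=np.array(p)[:2]-PC; return np.array([d@PX,d@PY])
def down(yaw,pitch=0): return R.from_euler('z',yaw,degrees=True)*R.from_euler('x',180,degrees=True)*R.from_euler('y',pitch,degrees=True)
E
python3 - <<'E'
from h import *
print(delta([*plate(-.228,-.0934),.15],down(30)),manip.sense()["joints"])
E
```

```text
(array([113.3, -15.3, -15.3]), array([-0.001,  0.001,  0.891])) [ 0.5698  0.2806 -0.7159  2.2217  0.277   0.7267 -0.4922]
```

```bash
python3 -m inch '[[[15,-2,-10,0,0,0.12,15],[35,-4,-15,0,0,0.26,15],[55,-7,-15,0,0,0.42,15],[75,-10,-15,0,0,0.58,15],[95,-13,-15,0,0,0.74,15],[113,-15,-15,0,0,0.891,15],[113,-15,-15,0,0,0.891,15],[113,-15,-15,0,0,0.891,15]]]'
python3 - <<'E'
from h import *
ci=manip.camera_info("wrist"); im=manip.read_camera("wrist"); cv2.imwrite("pics/w6.png",im[:,:,::-1])
s=manip.sense();print(s["tcp_pos"],inplate(s["tcp_pos"]),delta([*plate(-.228,-.0934),.0910],down(30)))
hsv=cv2.cvtColor(im,cv2.COLOR_RGB2HSV);H,S,V=[hsv[:,:,i] for i in range(3)]
m=((H>15)&(H<32)&(S>110)&(V>110)).astype(np.uint8)
n,l,st,c=cv2.connectedComponentsWithStats(m)
print([(c[i],st[i],inplate(onz(ci,c[i],.059))) for i in range(1,n) if st[i][4]>500])
E
```

```text
clock: 9.35
tcp_pos: [0.4122, 0.0793, 0.1497]
eef_rot: [0.0, 0.966, 0.26, -0.001]
contact_force: [-0.1, 0.3, -1.8]
opening: 0.248
grip_force: 45.0
[0.4124 0.0791 0.1498] [-0.228  -0.0946] (array([ 0.1, -1.2, 58.8]), array([-0.   ,  0.002,  0.002]))
[]
```

View pics/w6.png

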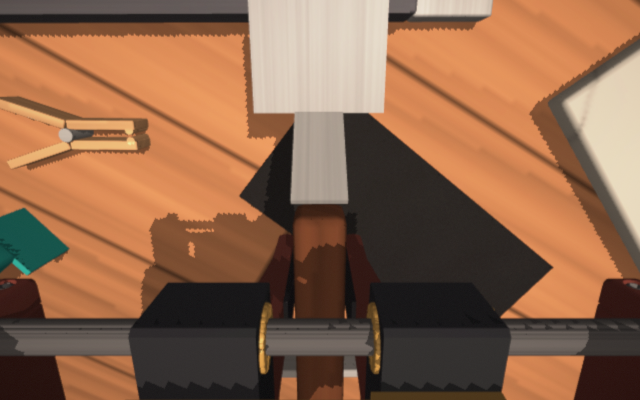

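The blade is level and straight in the fingers (row 112, columns 253–384). The clip's hinge is at (66,135), its jaws at (145,131). Now lower onto the plate and run the blade in.

```bash
python3 -m inch '[[[0,-1,40,0,0.002,0.002,15],[0,-1,54,0,0.002,0.002,15],[0,-1,58,0,0.002,0.002,15],[0,-1,59,0,0.002,0.002,15],[0,-1,59,0,0.002,0.002,15]]]'
```

```text
clock: 10.02
tcp_pos: [0.4129, 0.081, 0.0921]
eef_rot: [-0.0, 0.966, 0.258, 0.002]
contact_force: [-0.5, 0.3, -1.7]
opening: 0.245
grip_force: 45.0
```

```bash
python3 -m inch '[[[15,0,0,0,0,0,15],[30,0,0,0,0,0,15],[40,0,0,0,0,0,15],[40,0,0,0,0,0,15]]]'
```

```text
clock: 10.52
tcp_pos: [0.448, 0.1017, 0.0916]
eef_rot: [-0.001, 0.966, 0.258, 0.001]
contact_force: [0.2, -0.4, -1.8]
opening: 0.246
grip_force: 45.0
```

```bash
python3 -m inch '[[[0,0,1.2,0,0,0,15],[0,0,1.2,0,0,0,15],[0,0,1.2,0,0,0,15]]]'; python3 -m inch '[[[12,0,0,0,0,0,15],[24,0,0,0,0,0,15],[36,0,0,0,0,0,15],[46,0,0,0,0,0,15],[56,0,0,0,0,0,15],[56,0,0,0,0,0,15]]]'
python3 - <<'E'
from h import *
s=manip.sense();print(inplate(s["tcp_pos"]),s["tcp_pos"])
E
```

```text
clock: 10.9
tcp_pos: [0.4468, 0.1007, 0.0903]
eef_rot: [-0.0, 0.966, 0.258, 0.001]
contact_force: [-0.8, 0.2, -1.4]
opening: 0.245
grip_force: 45.0
clock: 11.65
tcp_pos: [0.4969, 0.1298, 0.0904]
eef_rot: [-0.001, 0.966, 0.258, 0.002]
contact_force: [1.0, 0.3, -2.3]
opening: 0.248
grip_force: 45.0
[-0.1294 -0.0929] [0.4969 0.1298 0.0904]
```

```bash
python3 -m inch '[[[12,0,0,0,0,0,15],[24,0,0,0,0,0,15],[36,0,0,0,0,0,15],[46,0,0,0,0,0,15],[54,0,0,0,0,0,15],[58,0,0,0,0,0,15],[58,0,0,0,0,0,15]]]'
python3 - <<'E'
from h import *
s=manip.sense();print(inplate(s["tcp_pos"]),s["tcp_pos"])
im=manip.read_camera("wrist"); a=im[:200,120:520,::-1]; b=manip.read_camera("scene")[110:250,330:490,::-1]
cv2.imwrite("pics/w7.png",np.vstack([cv2.resize(a,(600,300)),cv2.resize(b,(343,300))if 0 else cv2.copyMakeBorder(cv2.resize(b,(343,300)),0,0,0,257,0)]))
E
```

```text
clock: 12.52
tcp_pos: [0.5465, 0.1582, 0.0905]
eef_rot: [-0.001, 0.966, 0.258, 0.002]
contact_force: [-0.0, 0.6, -1.8]
opening: 0.248
grip_force: 45.0
[-0.0722 -0.0932] [0.5465 0.1582 0.0905]
```

View pics/w7.png

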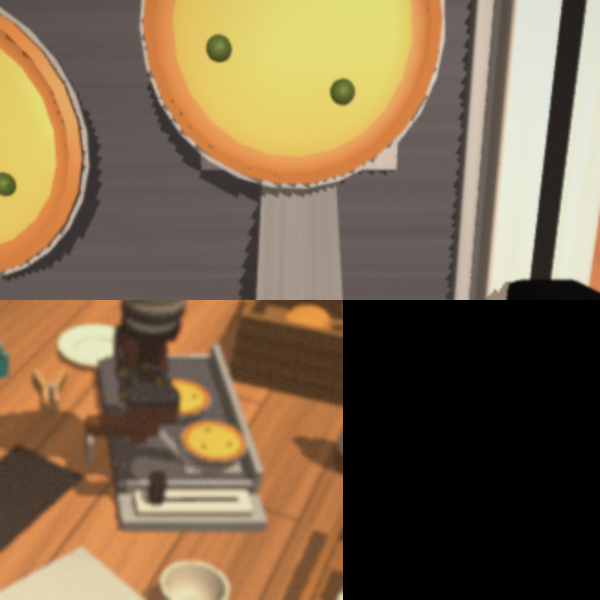

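The quiche sits centred over the blade (blade crop columns 203–397, quiche centre about 292), its neighbour untouched. Lift slowly and check.

```bash
python3 -m inch '[[[0,0,-2,0,0,0,15],[-1,0,-6,0,0,0,15],[-3,0,-14,0,0,0,15],[-7,0,-26,0,0,0,15],[-12,0,-40,0,0,0,15],[-16,0,-54,0,0,0,15],[-19,0,-64,0,0,0,15],[-20,0,-70,0,0,0,15]]]'
python3 - <<'E'
from h import *
ci=manip.camera_info("wrist"); im=manip.read_camera("wrist"); cv2.imwrite("pics/w8.png",im[:,:,::-1])
s=manip.sense(); r=rot(s["eef_rot"]); print(s["tcp_pos"])
hsv=cv2.cvtColor(im,cv2.COLOR_RGB2HSV);H,S,V=[hsv[:,:,i] for i in range(3)]
m=((H>8)&(H<32)&(S>110)&(V>150)).astype(np.uint8); m[200:]=0
n,l,st,c=cv2.connectedComponentsWithStats(m)
for i in range(1,n):
    if st[i][4]>4000 and abs(c[i][0]-319)<120:
        row=st[i][1]+st[i][3]; print(st[i],c[i]); z=s["tcp_pos"][2]-.0584+.0025+.027
        print("rear rim in tool",r.inv().apply(onz(ci,(c[i][0],row),z)-s["tcp_pos"]),[r.inv().apply(onz(ci,(u,30),z)-s["tcp_pos"]) for u in (np.where(l[30]==i)[0][[0,-1]])])
p=np.array([.4654,-.2469,.16]);print(delta(p,down(-22.7)))
E
```

```text
clock: 13.62
tcp_pos: [0.5284, 0.1475, 0.1614]
eef_rot: [-0.0, 0.966, 0.258, 0.001]
contact_force: [-0.1, 0.6, -3.2]
opening: 0.246
grip_force: 45.0
[0.5287 0.1477 0.1618]
[  216     0   199   123 19169] [314.9115  52.2412]
rear rim in tool [ 0.0649 -0.0012  0.0291] [array([ 0.1048, -0.0438,  0.0292]), array([0.1047, 0.0415, 0.0293])]
(array([-251.5,  310.5,    1.2]), array([-0.001, -0.003,  0.918]))
```

Tin centre is at tool x=109 mm, y=-1 mm versus blade centre at 106: well seated. Carry smoothly to the board.

```bash
python3 -m inch '[[[-8,10,0,0,0,0.03,15],[-25,31,0,0,0,0.09,15],[-45,56,0,0,0,0.16,15],[-65,81,0,0,0,0.24,15],[-85,106,0,0,0,0.31,15],[-105,130,0,0,0,0.38,15],[-119,147,0,0,0,0.43,15],[-126,155,0,0,0,0.46,15]]]'
python3 - <<'E'
from h import *
p=np.array([.4654,-.2469,.16]);print(delta(p,down(-22.7)),manip.sense()["tcp_pos"])
E
```

```text
clock: 14.68
tcp_pos: [0.4959, -0.051, 0.16]
eef_rot: [-0.0, 1.0, 0.029, 0.001]
contact_force: [0.1, 0.4, -2.3]
opening: 0.247
grip_force: 45.0
(array([-41.9, 193.8,  -0.2]), array([-0.001, -0.001,  0.454])) [ 0.4959 -0.051   0.16  ]
```

```bash
python3 -m inch '[[[-2,10,0,0,0,0.02,15],[-6,30,0,0,0,0.07,15],[-11,56,0,0,0,0.13,15],[-18,87,0,0,0,0.2,15],[-25,118,0,0,0,0.28,15],[-32,149,0,0,0,0.35,15],[-38,175,0,0,0,0.41,15],[-42,190,0,0,0,0.454,15]]]'
python3 -m inch '[[[0,3,5,0,0,0,15],[0,3,18,0,0,0,15],[0,3,34,0,0,0,15],[0,3,48,0,0,0,15],[0,3,57,0,0,0,15],[0,3,60,0,0,0,15],[0,3,60,0,0,0,15]]]'
python3 - <<'E'
from h import *
im=manip.read_camera("wrist"); cv2.imwrite("pics/w9.png",im[:,:,::-1])
p=np.array([.4654,-.2469,.0904]);print(delta(p,down(-22.7)),manip.sense()["tcp_pos"])
E
```

```text
clock: 15.68
tcp_pos: [0.4656, -0.2439, 0.1599]
eef_rot: [-0.001, 0.98, -0.197, 0.001]
contact_force: [0.1, 0.5, -2.8]
opening: 0.249
grip_force: 45.0
clock: 16.55
tcp_pos: [0.4653, -0.2445, 0.1]
eef_rot: [-0.001, 0.981, -0.195, 0.001]
contact_force: [0.8, 0.5, -2.2]
opening: 0.248
grip_force: 45.0
(array([0.8, 2.2, 9.8]), array([-0.002, -0.002,  0.004])) [ 0.4655 -0.2446  0.1002]
```

View pics/w9.png

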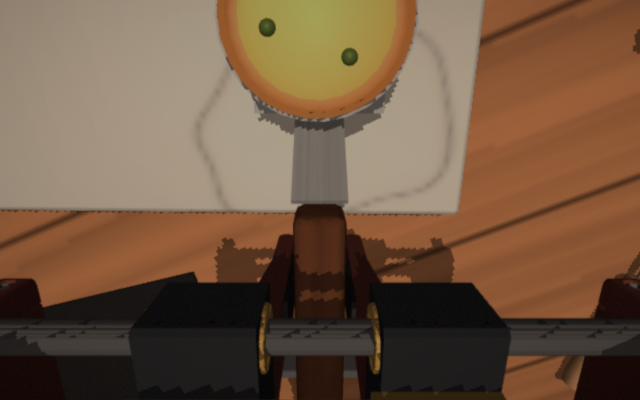

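The quiche rides centred on the blade over the board (rim bottom at row 120). Tip the nose down to 22° about the tip, touching down.

```bash
python3 -m inch '[[[3.2,0,-5.5,0,-0.05,0,15],[6.5,0,-11,0,-0.1,0,15],[10.4,0,-16,0,-0.15,0,15],[14.5,0,-21,0,-0.2,0,15],[19,0,-26,0,-0.25,0,15],[23.7,0,-30.7,0,-0.3,0,15],[28,0,-35,0,-0.344,0,15],[32.3,0,-38.8,0,-0.384,0,15]]]'
python3 - <<'E'
from h import *
s=manip.sense(); r=rot(s["eef_rot"]); print(s["tcp_pos"],s["contact_force"],"tip",s["tcp_pos"]+r.apply([.143,0,.0584]))
im=manip.read_camera("wrist")[:200,160:480]; b=manip.read_camera("side")[100:220,250:410]
cv2.imwrite("pics/w10.png",np.vstack([cv2.resize(im,(400,250)),cv2.resize(b,(400,300))])[:,:,::-1])
print("back dir in tool",r.inv().apply([-.922,.387,0]))
E
```

```text
clock: 17.6
tcp_pos: [0.4958, -0.2572, 0.1396]
eef_rot: [-0.038, 0.963, -0.191, -0.186]
contact_force: [-0.3, -0.5, -2.0]
opening: 0.247
grip_force: 45.0
[ 0.4958 -0.2572  0.1396] [-0.2807 -0.4837 -1.958 ] tip [ 0.5983 -0.2995  0.0321]
back dir in tool [-0.9278 -0.005   0.3728]
```

View pics/w10.png

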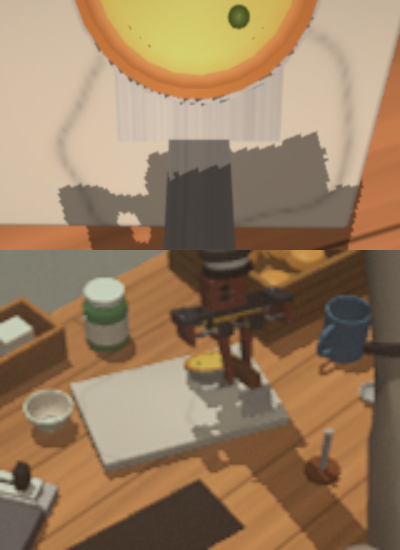

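The tin has already slid forward off part of the blade. Withdraw horizontally.

```bash
python3 -m inch '[[[-5,0,2.8,0,0,0,15],[-13,0,6.2,0,0,0,15],[-23,0,10.2,0,0,0,15],[-35,0,15,0,0,0,15],[-47,0,19.8,0,0,0,15],[-60,0,25,0,0,0,15],[-75,0,30.5,0,0,0,15],[-90,0,36,0,0,0,15]]]'
python3 - <<'E'
from h import *
s=manip.sense(); r=rot(s["eef_rot"]); print(s["tcp_pos"],s["contact_force"],"tip",s["tcp_pos"]+r.apply([.143,0,.0584]))
im=manip.read_camera("wrist")[:200,160:480]; b=manip.read_camera("side")[100:220,250:410]
cv2.imwrite("pics/w11.png",np.vstack([cv2.resize(im,(400,250)),cv2.resize(b,(400,300))])[:,:,::-1])
E
```

```text
clock: 18.7
tcp_pos: [0.4045, -0.2194, 0.1392]
eef_rot: [-0.038, 0.963, -0.191, -0.186]
contact_force: [-0.2, -0.1, -2.4]
opening: 0.247
grip_force: 45.0
[ 0.4045 -0.2194  0.1392] [-0.2017 -0.0876 -2.3947] tip [ 0.507  -0.2617  0.0316]
```

View pics/w11.png

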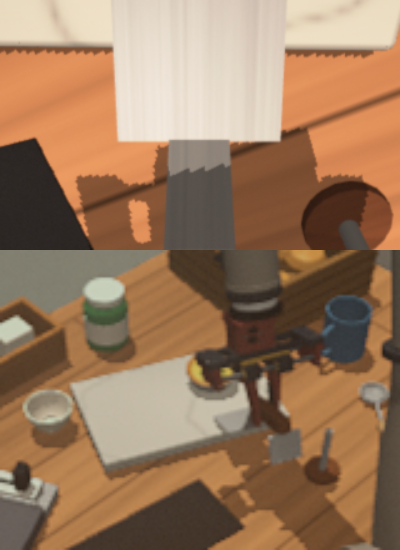

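First quiche stands on the board, clear of the blade. Now measure its position on the way back for the second.

```bash
python3 -m inch '[[[0,0,-20,0,0.08,0,15],[2,-2,-45,0,0.17,0,15],[10,-15,-60,0,0.26,0,15],[20,-40,-70,0,0.34,0,15],[30,-70,-70,0,0.384,0,15],[40,-110,-70,0,0.384,0,15],[40,-120,-70,0,0.384,0,15],[40,-120,-70,0,0.384,0,15]]]'
python3 - <<'E'
from h import *
s=manip.sense();print(s["tcp_pos"],delta([*plate(-.198,.016),.17],down(30)),delta([.45,0,.17],down(5)))
ci=manip.camera_info("side"); im=manip.read_camera("side")
hsv=cv2.cvtColor(im,cv2.COLOR_RGB2HSV);H,S,V=[hsv[:,:,i] for i in range(3)]
m=((H>15)&(H<32)&(S>110)&(V>110)).astype(np.uint8); m[:,:190]=0
n,l,st,c=cv2.connectedComponentsWithStats(m)
for i in range(1,n):
    if 100<st[i][4]<3000: print(c[i],st[i],onz(ci,c[i],.059))
E
```

```text
clock: 19.8
tcp_pos: [0.5098, -0.1328, 0.1892]
eef_rot: [-0.001, 0.981, -0.194, 0.001]
contact_force: [-0.2, -0.1, -2.0]
opening: 0.249
grip_force: 45.0
[ 0.5098 -0.1328  0.1892] (array([-240.1, -250. ,   19.4]), array([-0.001, -0.002, -0.914])) (array([-105.9, -100. ,   19.3]), array([-0.001, -0.001, -0.478]))
[358.5018 100.0707] [332  87  58  28 566] [ 0.7435 -0.6128  0.059 ]
[334.3211 147.3158] [326 141  18  13 190] [ 0.5811 -0.2895  0.059 ]
[219.0573 228.1777] [207 219  25  19 349] [0.5552 0.2938 0.059 ]
[261.2951 262.9262] [248 252  23  25 122] [0.346  0.2715 0.059 ]
[195.7031 334.4688] [190 324  13  22 128] [0.288  0.5445 0.059 ]
[224.0522 364.7478] [219 353  13  24 115] [0.1658 0.5321 0.059 ]
```

```bash
python3 -m inch '[[[-13,-12,2,0,0,-0.06,15],[-35,-32,6,0,0,-0.16,15],[-60,-57,10,0,0,-0.28,15],[-85,-80,15,0,0,-0.38,15],[-106,-100,19,0,0,-0.478,15],[-120,-130,19,0,0,-0.56,15],[-140,-150,19,0,0,-0.66,15],[-160,-170,19,0,0,-0.74,15]]]'
python3 - <<'E'
from h import *
s=manip.sense();print(s["tcp_pos"],delta([*plate(-.198,.016),.17],down(30)))
E
```

```text
clock: 20.85
tcp_pos: [0.4258, 0.0862, 0.1703]
eef_rot: [-0.0, 0.984, 0.176, 0.001]
contact_force: [0.8, -1.3, -1.6]
opening: 0.246
grip_force: 45.0
[0.4258 0.0862 0.1703] (array([  -4.3, -112. ,    0.3]), array([ 0.   , -0.002, -0.171]))
```

```bash
python3 -m inch '[[[-1,-25,0,0,0,-0.05,15],[-2,-60,0,0,0,-0.1,15],[-4,-95,0,0,0,-0.15,15],[-4,-112,0,0,0,-0.171,15],[-4,-112,0,0,0,-0.171,15],[-4,-112,0,0,0,-0.171,15]]]'
python3 - <<'E'
from h import *
s=manip.sense();print(s["tcp_pos"],inplate(s["tcp_pos"]),delta([*plate(-.198,.016),.0905],down(30)))
E
```

```text
clock: 21.6
tcp_pos: [0.3853, 0.1879, 0.1702]
eef_rot: [0.0, 0.967, 0.256, 0.001]
contact_force: [0.0, 0.1, -1.8]
opening: 0.242
grip_force: 45.0
[0.3853 0.1879 0.1702] [-0.197   0.0131] (array([-1.1, -2.9, 79.7]), array([ 0.001, -0.001, -0.007]))
```

```bash
python3 -m inch '[[[-1,-3,35,0,0,-0.007,15],[-1,-3,65,0,0,-0.007,15],[-1,-3,76,0,0,-0.007,15],[-1,-3,79.7,0,0,-0.007,15],[-1,-3,79.7,0,0,-0.007,15]]]'
python3 - <<'E'
from h import *
s=manip.sense();print(s["tcp_pos"],inplate(s["tcp_pos"]),delta([*plate(-.0722,.016),.0903],down(30)))
E
```

```text
clock: 22.22
tcp_pos: [0.3833, 0.1912, 0.0912]
eef_rot: [-0.0, 0.966, 0.26, 0.001]
contact_force: [-0.6, -0.4, -2.2]
opening: 0.245
grip_force: 45.0
[0.3833 0.1912 0.0912] [-0.1971  0.017 ] (array([124.9,   1.2,   1.3]), array([ 0.   , -0.003,  0.002]))
```

```bash
python3 -m inch '[[[8,0.5,1.2,0,-0.001,0,15],[18,1,1.2,0,-0.001,0,15],[30,1,1.2,0,-0.001,0,15],[42,1,1.2,0,-0.001,0,15],[54,1,1.2,0,-0.001,0,15],[66,1,1.2,0,-0.001,0,15],[74,1,1.2,0,-0.001,0,15],[80,1,1.2,0,-0.001,0,15]]]'
python3 -m inch '[[[6,0,0,0,0,0,15],[16,0,0,0,0,0,15],[26,0,0,0,0,0,15],[36,0,0,0,0,0,15],[42,0,0,0,0,0,15],[46,0,0,0,0,0,15],[46,0,0,0,0,0,15]]]'
cat > q.py <<'E'
from h import *
ci=manip.camera_info("wrist"); im=manip.read_camera("wrist"); cv2.imwrite("pics/last.png",im[:,:,::-1])
s=manip.sense(); r=rot(s["eef_rot"]); print(s["tcp_pos"],inplate(s["tcp_pos"]))
hsv=cv2.cvtColor(im,cv2.COLOR_RGB2HSV);H,S,V=[hsv[:,:,i] for i in range(3)]
m=((H>8)&(H<32)&(S>110)&(V>150)).astype(np.uint8); m[200:]=0; m[:,:200]=0;m[:,440:]=0
n,l,st,c=cv2.connectedComponentsWithStats(m)
for i in range(1,n):
    if st[i][4]>3000 and abs(c[i][0]-319)<120:
        row=st[i][1]+st[i][3]; print(st[i],c[i]); z=s["tcp_pos"][2]-.0584+.0025+.027
        print("rear rim in tool",r.inv().apply(onz(ci,(c[i][0],row),z)-s["tcp_pos"]),[r.inv().apply(onz(ci,(u,30),z)-s["tcp_pos"])[1] for u in (np.where(l[30]==i)[0][[0,-1]])])
E
python3 q.py
```

```text
clock: 23.22
tcp_pos: [0.4522, 0.2305, 0.0901]
eef_rot: [0.001, 0.966, 0.26, -0.0]
contact_force: [-6.6, -4.1, 12.2]
opening: 0.251
grip_force: 45.0
clock: 24.1
tcp_pos: [0.4928, 0.254, 0.0902]
eef_rot: [0.0, 0.966, 0.26, 0.001]
contact_force: [-2.8, -2.8, 4.5]
opening: 0.248
grip_force: 45.0
[0.4928 0.254  0.0902] [-0.0709  0.0167]
[  208     0   199   127 19965] [307.244   54.1221]
rear rim in tool [ 0.0634 -0.0047  0.029 ] [np.float64(-0.047280344510157696), np.float64(0.03849679506039864)]
```

Seated at tool (108, -4.5) mm, acceptable. Lift and carry.

```bash
python3 -m inch '[[[0,0,-2,0,0,0,15],[-1,0,-6,0,0,0,15],[-3,0,-14,0,0,0,15],[-7,0,-26,0,0,0,15],[-12,0,-40,0,0,0,15],[-16,0,-54,0,0,0,15],[-19,0,-64,0,0,0,15],[-20,0,-70,0,0,0,15]]]'
python3 q.py
python3 - <<'E'
from h import *
p=np.array([.6208,-.1495])-.1056*np.array([.922,-.387]);print(p,delta([*p,.16],down(-22.7)))
E
```

```text
clock: 25.15
tcp_pos: [0.4749, 0.2435, 0.1605]
eef_rot: [-0.0, 0.966, 0.26, 0.001]
contact_force: [0.2, -0.6, -3.3]
opening: 0.247
grip_force: 45.0
[0.4751 0.2436 0.1609] [-0.0914  0.0165]
[  208     0   198   127 19949] [307.2214  54.23  ]
rear rim in tool [ 0.0632 -0.0047  0.029 ] [np.float64(-0.04716815009800501), np.float64(0.03847263280455323)]
[ 0.5234 -0.1086] (array([-134.9,  329. ,    0.7]), array([-0.001, -0.002,  0.922]))
```

```bash
python3 -m inch '[[[-3,10,0,0,0,0.03,15],[-11,29,0,0,0,0.09,15],[-21,53,0,0,0,0.16,15],[-32,80,0,0,0,0.24,15],[-43,106,0,0,0,0.31,15],[-54,132,0,0,0,0.38,15],[-62,151,0,0,0,0.43,15],[-66,160,0,0,0,0.46,15]]]'
python3 - <<'E'
from h import *
print(delta([.5234,-.1086,.16],down(-22.7)),manip.sense()["tcp_pos"])
E
```

```text
clock: 26.2
tcp_pos: [0.4981, 0.0698, 0.1594]
eef_rot: [0.0, 1.0, 0.03, 0.0]
contact_force: [0.2, 0.1, -2.7]
opening: 0.248
grip_force: 45.0
(array([ 14.4, 179.6,  -0.5]), array([-0.   , -0.001,  0.457])) [0.4981 0.0698 0.1594]
```

```bash
python3 -m inch '[[[1,9,0,0,0,0.02,15],[3,28,0,0,0,0.07,15],[5,53,0,0,0,0.13,15],[7,82,0,0,0,0.2,15],[9,111,0,0,0,0.28,15],[11,141,0,0,0,0.35,15],[13,166,0,0,0,0.41,15],[14,180,0,0,0,0.457,15]]]'
python3 -m inch '[[[0,0,5,0,0,0,15],[0,0,18,0,0,0,15],[0,0,34,0,0,0,15],[0,0,48,0,0,0,15],[0,0,57,0,0,0,15],[0,0,60,0,0,0,15],[0,0,60,0,0,0,15]]]'
python3 q.py
```

```text
clock: 27.2
tcp_pos: [0.524, -0.1088, 0.1594]
eef_rot: [-0.0, 0.98, -0.197, 0.0]
contact_force: [0.4, 0.5, -3.9]
opening: 0.246
grip_force: 45.0
clock: 28.08
tcp_pos: [0.5241, -0.1066, 0.0995]
eef_rot: [-0.0, 0.981, -0.194, 0.0]
contact_force: [-0.3, 0.3, -2.4]
opening: 0.251
grip_force: 45.0
[ 0.5242 -0.1067  0.0998] [-0.224  -0.3114]
[  224     0   176   116 16139] [311.9342  49.8151]
rear rim in tool [ 0.0686 -0.0036  0.029 ] [np.float64(-0.04181986779851311), np.float64(0.03419121436689029)]
```

```bash
python3 -m inch '[[[3.2,0,-5.5,0,-0.05,0,15],[6.5,0,-11,0,-0.1,0,15],[10.4,0,-16,0,-0.15,0,15],[14.5,0,-21,0,-0.2,0,15],[19,0,-26,0,-0.25,0,15],[23.7,0,-30.7,0,-0.3,0,15],[28,0,-35,0,-0.344,0,15],[32.3,0,-38.8,0,-0.384,0,15]]]'
python3 -m inch '[[[0,0,0.5,0,0,0,15],[-5,0,2.8,0,0,0,15],[-13,0,6.2,0,0,0,15],[-23,0,10.2,0,0,0,15],[-35,0,15,0,0,0,15],[-47,0,19.8,0,0,0,15],[-60,0,25,0,0,0,15],[-75,0,30.5,0,0,0,15]]]'
python3 -m inch '[[[-15,0,5,0,0,0,15],[-20,0,-15,0,0.08,0,15],[-20,0,-40,0,0.17,0,15],[-16,0,-55,0,0.26,0,15],[-10,0,-70,0,0.34,0,15],[-10,0,-70,0,0.384,0,15],[-10,0,-70,0,0.384,0,15]]]'
python3 - <<'E'
from h import *
s=manip.sense();print(s["tcp_pos"],s["joints"])
X=np.array([.922,-.387]);Y=np.array([.387,.922]);C=np.array([.5918,-.2186])
for cam in("side","scene"):
    ci=manip.camera_info(cam); im=manip.read_camera(cam); cv2.imwrite(f"pics/{cam}2.png",im[:,:,::-1])
    hsv=cv2.cvtColor(im,cv2.COLOR_RGB2HSV);H,S,V=[hsv[:,:,i] for i in range(3)]
    m=((H>15)&(H<32)&(S>110)&(V>110)).astype(np.uint8)
    n,l,st,c=cv2.connectedComponentsWithStats(m)
    for i in range(1,n):
        if 80<st[i][4]<3000:
            p=onz(ci,c[i],.057)[:2]
            if abs((p-C)@X)<.15 and abs((p-C)@Y)<.2: print(cam,c[i],st[i],p,"board",(p-C)@X,(p-C)@Y)
E
```

```text
clock: 29.12
tcp_pos: [0.5545, -0.1194, 0.139]
eef_rot: [-0.038, 0.963, -0.191, -0.186]
contact_force: [0.4, 1.1, -1.6]
opening: 0.245
grip_force: 45.0
clock: 30.12
tcp_pos: [0.478, -0.0878, 0.1382]
eef_rot: [-0.037, 0.963, -0.191, -0.187]
contact_force: [-0.7, 0.1, -2.2]
opening: 0.249
grip_force: 45.0
clock: 31.0
tcp_pos: [0.4933, -0.0942, 0.207]
eef_rot: [-0.0, 0.981, -0.194, 0.0]
contact_force: [0.2, 0.3, -1.7]
opening: 0.248
grip_force: 45.0
[ 0.4933 -0.0942  0.207 ] [ 0.382   0.2619 -0.3696  1.9815  0.1177  0.9183 -2.0092]
side [334.3731 147.3523] [326 141  18  13 193] [ 0.5824 -0.2911] board 0.01939325996185781 -0.07051953242136642
side [299.1457 157.3179] [291 151  18  12 151] [ 0.6372 -0.143 ] board 0.012642587882430691 0.08729269825330219
scene [377.8496 258.7289] [363 247  31  25 605] [ 0.6438 -0.1546] board 0.023135387458627515 0.07915272512754572
scene [327.2953 290.0658] [311 275  34  30 745] [ 0.5857 -0.2947] board 0.02380816519524888 -0.0724926731866452
```

Both quiches stand on the board (board frame about (20,-71) and (18,83) mm). Now put the spatula back.

```bash
python3 -m inch '[[[-5,0,0,0,0,-0.15,15],[-15,-2,0,0,0,-0.32,15],[-30,-5,0,0,0,-0.5,15],[-50,-10,0,0,0,-0.67,15],[-70,-15,0,0,0,-0.84,15],[-85,-20,0,0,0,-1.0,15],[-99,-24,0,0,0,-1.17,15],[-99,-24,0,0,0,-1.33,15]]]'
python3 - <<'E'
from h import *
s=manip.sense();print(s["tcp_pos"],delta([.4105,-.034,.12],down(81.1)))
E
```

```text
clock: 32.1
tcp_pos: [0.4113, -0.0341, 0.2065]
eef_rot: [-0.0, 0.89, 0.455, -0.0]
contact_force: [0.4, -0.2, -2.2]
opening: 0.246
grip_force: 45.0
[ 0.4113 -0.0341  0.2065] (array([-0.4, -0.7, 86.5]), array([-0.001, -0.   , -0.47 ]))
```

```bash
python3 -m inch '[[[0,0,0,0,0,-0.16,15],[0,0,20,0,0,-0.32,15],[0,-1,50,0,0,-0.47,15],[0,-1,86,0,0,-0.47,15],[0,-1,120,0,0,-0.47,15],[0,-1,138,0,0,-0.47,15],[0,-1,144.5,0,0,-0.47,15],[0,-1,144.5,0,0,-0.47,15]]]'
python3 - <<'E'
from h import *
s=manip.sense();print(s["tcp_pos"],delta([.4109,-.034,.0612],down(81.1)),s["contact_force"])
E
```

```text
clock: 33.1
tcp_pos: [0.4117, -0.0339, 0.0623]
eef_rot: [-0.0, 0.762, 0.648, 0.0]
contact_force: [0.5, 0.2, -2.2]
opening: 0.249
grip_force: 45.0
[ 0.4117 -0.0339  0.0623] (array([-0.2, -0.8,  1.1]), array([ 0.   , -0.001, -0.007])) [ 0.4643  0.1622 -2.2126]
```

```bash
python3 -m inch '[[[0,0,1.2,0,0,0,15],[0,0,1.2,0,0,0,15],[0,0,1.2,0,0,0,30],[0,0,1.2,0,0,0,44],[0,0,1.2,0,0,0,44],[0,0,-20,0,0,0,44],[0,0,-70,0,0,0,44],[0,0,-120,0,0,0,44]]]'
python3 - <<'E'
from h import *
s=manip.sense();print(s["tcp_pos"],s["contact_force"],delta([.46,.15,.30],down(60)))
E
```

```text
clock: 34.1
tcp_pos: [0.4108, -0.0339, 0.1833]
eef_rot: [-0.001, 0.762, 0.648, 0.0]
contact_force: [2.1, -0.6, -0.4]
opening: 0.505
grip_force: 0.0
[ 0.4108 -0.0339  0.1833] [ 2.0827 -0.6041 -0.3715] (array([ 189.5,   18.9, -116.5]), array([-0.001, -0.001,  0.362]))
```

```bash
python3 -m inch '[[[30,2,-20,0,0,-0.1,87],[70,6,-40,0,0,-0.2,87],[110,10,-55,0,0,-0.3,87],[150,15,-57,0,0,-0.4,87],[190,25,-57,0,0,-0.5,87],[225,50,-57,0,0,-0.6,87],[266,68,-57,0,0,-0.68,87],[266,68,-57,0,0,-0.68,87]]]'
python3 - <<'E'
from h import *
import pickle
ci=manip.camera_info("wrist"); im=manip.read_camera("wrist"); pickle.dump(ci,open("w12.pkl","wb"));cv2.imwrite("pics/w12.png",im[:,:,::-1])
s=manip.sense();print(s["tcp_pos"],s["eef_rot"],proj(ci,[.36,.28,.02]))
hsv=cv2.cvtColor(im,cv2.COLOR_RGB2HSV);H,S,V=[hsv[:,:,i].astype(int) for i in range(3)]
m=((H>13)&(H<27)&(S>50)&(S<160)&(V>150)).astype(np.uint8); m[270:]=0
n,l,st,c=cv2.connectedComponentsWithStats(m)
for i in range(1,n):
    if st[i][4]>60: 
        print(c[i],st[i],onz(ci,c[i],.024)[:2],np.median(hsv[l==i],0))
E
```

```text
clock: 35.1
tcp_pos: [0.5217, 0.2205, 0.2391]
eef_rot: [-0.001, 0.501, 0.866, 0.001]
contact_force: [0.4, -1.0, 0.0]
opening: 0.993
grip_force: 0.0
[0.521  0.2186 0.2389] [-0.0006  0.5018  0.865   0.0004] [199.0517  32.9442]
```

```bash
python3 - <<'E'
from h import *
print(delta([.385,.24,.24],down(120)))
E
```

```text
(array([  86.1, -107.4,   -1. ]), array([ 0.   , -0.001, -0.004]))
```

```bash
python3 -m inch '[[[25,-30,0,0,0,0,87],[50,-62,0,0,0,0,87],[70,-90,0,0,0,0,87],[86,-107,0,0,0,0,87],[86,-107,0,0,0,0,87],[86,-107,0,0,0,0,87]]]'
python3 - <<'E'
from h import *
import pickle
ci=manip.camera_info("wrist"); im=manip.read_camera("wrist"); pickle.dump(ci,open("w12.pkl","wb"));cv2.imwrite("pics/w12.png",im[:,:,::-1])
s=manip.sense();print(s["tcp_pos"],s["eef_rot"],proj(ci,[.36,.28,.02]))
hsv=cv2.cvtColor(im,cv2.COLOR_RGB2HSV);H,S,V=[hsv[:,:,i].astype(int) for i in range(3)]
m=((H>13)&(H<27)&(S>50)&(S<160)&(V>150)).astype(np.uint8); m[270:]=0
n,l,st,c=cv2.connectedComponentsWithStats(m)
for i in range(1,n):
    if st[i][4]>60: 
        print(c[i],st[i],onz(ci,c[i],.024)[:2],np.median(hsv[l==i],0))
E
```

```text
clock: 35.9
tcp_pos: [0.3869, 0.2387, 0.2395]
eef_rot: [0.001, 0.503, 0.864, 0.001]
contact_force: [-0.5, -0.1, 0.4]
opening: 0.99
grip_force: 0.0
[0.387  0.2388 0.2394] [0.0003 0.5032 0.8642 0.0007] [314.8535 122.7978]
[402.9223  20.6632] [359   0  77  33 193] [0.3851 0.3998] [ 20.  58. 199.]
[445.65  31.05] [418   0  48  56  80] [0.4242 0.4119] [ 17.  69. 212.]
[330.8     92.9333] [327  84   9  23 105] [0.3594 0.3125] [ 14. 134. 218.]
[301.7003 162.4227] [298 139  10  46 317] [0.3676 0.2392] [ 16. 128. 225.]
[316.0065 163.8226] [310 139  10  47 310] [0.381  0.2451] [ 14. 135. 223.]
[  1.2171 209.9145] [  0 185   4  50 152] [0.1159 0.0385] [ 15.  73. 157.]
```

View pics/w12.png

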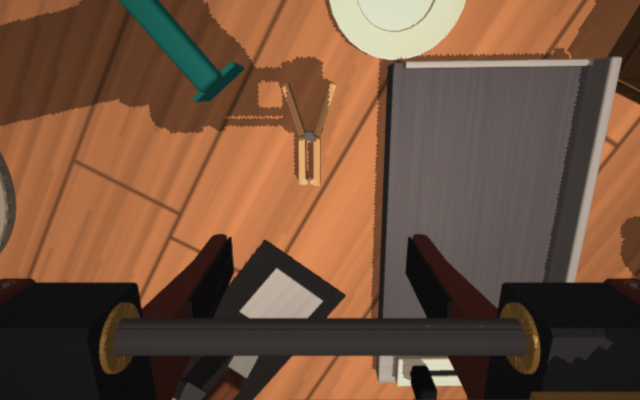

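Picture: clip hinge at (309,137), jaw tips (303–316,185), handle ends (283,84) and (332,84). It points along tool -x, is 73 mm from the warmer, and the spatula is on the pad.

```bash
python3 - <<'E'
from h import *
import pickle
ci=pickle.load(open("w12.pkl","rb"))
h,j,t=[onz(ci,p,.024) for p in [(309,137),(309.5,185.5),(307.5,83.5)]]
print(h,j,t,np.linalg.norm(j-h),np.linalg.norm(t-h)); d=(j-t)/np.linalg.norm(j-t); yaw=np.degrees(np.arctan2(d[1],d[0])); print(yaw)
g=h-.035*d; print("grip",g,delta([g[0],g[1],.0235],down(yaw+180)))
# spatula on pad check (blade quad) & post from the first wrist view
i2=cv2.imread("pics/w12.png");hsv=cv2.cvtColor(i2,cv2.COLOR_BGR2HSV);m=((hsv[:,:,1]<60)&(hsv[:,:,2]>120)).astype(np.uint8);m[:255]=0;m[320:]=0;m[:,:225]=0;m[:,345:]=0
k=max(cv2.findContours(m,0,2)[0],key=cv2.contourArea);hp=cv2.approxPolyDP(cv2.convexHull(k),4,True)[:,0];print([ (p.tolist(),onz(ci,p,.0055)[:2]) for p in hp])
E
```

```text
[0.3616 0.2653 0.024 ] [0.3863 0.222  0.024 ] [0.3357 0.309  0.024 ] 0.04986384946994098 0.050782364187919274
-59.83330330838647
grip [0.344  0.2956 0.024 ] (array([ 70.6,  -9.7, 215.9]), array([ 0.002, -0.   , -0.01 ]))
[([322, 301], array([0.471 , 0.0997])), ([307, 317], array([0.466 , 0.0713])), ([248, 317], array([0.4033, 0.0359])), ([240, 311], array([0.3911, 0.0387])), ([276, 268], array([0.4024, 0.1114]))]
```

```bash
python3 -m inch '[[[35,-5,20,0,0,-0.01,70],[70,-10,70,0,0,-0.01,70],[70.6,-9.7,130,0,0,-0.01,70],[70.6,-9.7,185,0,0,-0.01,70],[70.6,-9.7,210,0,0,-0.01,70],[70.6,-9.7,216,0,0,-0.01,70],[70.6,-9.7,216,0,0,-0.01,70]]]'
python3 - <<'E'
from h import *
print(manip.sense()["contact_force"],delta([.344,.2956,.0235],down(120.2)))
E
```

```text
clock: 36.83
tcp_pos: [0.343, 0.2959, 0.0234]
eef_rot: [0.0, 0.498, 0.867, 0.0]
contact_force: [-1.1, 0.1, 0.5]
opening: 0.795
grip_force: 0.0
[-1.0741  0.0961  0.5063] (array([-0.8,  0.7, -0.1]), array([0.001, 0.   , 0.   ]))
```

```bash
python3 -m inch '[[[0,0,0,0,0,0,50],[0,0,0,0,0,0,35],[0,0,0,0,0,0,20],[0,0,0,0,0,0,12],[0,0,0,0,0,0,12],[0,0,0,0,0,0,12]]]' 25
python3 -m inch '[[[0,0,-10,0,0,0,12],[0,0,-40,0,0,0,12],[0,0,-90,0,0,0,12],[0,0,-130,0,0,0,12],[0,0,-130,0,0,0,12]]]'
python3 - <<'E'
from h import *
ci=manip.camera_info("wrist"); im=manip.read_camera("wrist"); s=manip.sense(); r=rot(s["eef_rot"])
print(s["opening"]*.088,s["grip_force"],s["joints"]); cv2.imwrite("pics/w13.png",im[:,:,::-1])
z=manip.sense()["tcp_pos"][2]
print([proj(ci,s["tcp_pos"]+r.apply([x,0,0])) for x in (.0,-.035,-.083)])
# post in w1 view: reddish-dark foot, and side/scene pin
for cam,b in (("scene",(215,225,270,280)),("side",(360,160,405,205))):
    im=manip.read_camera(cam); hsv=cv2.cvtColor(im,cv2.COLOR_RGB2HSV); 
    for y in range(b[1],b[3],3): print(y,' '.join("%3d/%3d/%3d"%tuple(hsv[y,x]) for x in range(b[0],b[2],5)) if 0 else '',end='')
    c=cv2.resize(im[b[1]:b[3],b[0]:b[2]],None,fx=1,fy=1)
E
```

```text
clock: 37.58
tcp_pos: [0.3429, 0.2962, 0.0235]
eef_rot: [0.0, 0.498, 0.867, 0.001]
contact_force: [0.4, 0.7, 3.1]
opening: 0.224
grip_force: 24.9
clock: 38.2
tcp_pos: [0.3434, 0.2967, 0.1559]
eef_rot: [0.002, 0.498, 0.867, 0.002]
contact_force: [0.8, 0.6, -1.0]
opening: 0.223
grip_force: 24.9
0.01944271390257456 24.915793240070343 [-0.0477  0.377  -0.942   2.1106  0.4126  0.8433 -0.71  ]
[array([314.966 , 273.8269]), array([315.2911, 340.4034]), array([315.6797, 419.9924])]
225 228 231 234 237 240 243 246 249 252 255 258 261 264 267 270 273 276 279 160 163 166 169 172 175 178 181 184 187 190 193 196 199 202
```

```bash
python3 - <<'E'
from h import *
print(delta([.52,.02,.27],down(105)))
s=manip.sense(); r0=down(105); print(r0.inv().apply([-.10,-.40,0])*1000)
E
```

```text
(array([-327.1,   15.3, -117.2]), array([-0.   ,  0.001,  0.266]))
[-360.4884 -200.1202   -0.    ]
```

```bash
python3 -m inch '[[[-25,1,-25,0,0,0.02,12],[-70,3,-55,0,0,0.05,12],[-115,6,-85,0,0,0.1,12],[-165,8,-105,0,0,0.14,12],[-215,10,-117,0,0,0.18,12],[-265,12,-117,0,0,0.22,12],[-305,14,-117,0,0,0.25,12],[-327,15,-117,0,0,0.266,12]]]'
python3 -m inch '[[[-25,-12,0,0,0,0.02,12],[-70,-37,0,0,0,0.05,12],[-120,-65,0,0,0,0.1,12],[-170,-94,0,0,0,0.15,12],[-220,-122,0,0,0,0.2,12],[-270,-150,0,0,0,0.24,12],[-320,-178,0,0,0,0.26,12],[-360,-200,0,0,0,0.26,12]]]'
python3 - <<'E'
from h import *
import pickle
s=manip.sense();print(s["tcp_pos"],s["joints"],delta([.42,-.38,.27],down(90)))
ci=manip.camera_info("wrist"); im=manip.read_camera("wrist"); cv2.imwrite("pics/w14.png",im[:,:,::-1]); pickle.dump(ci,open("w14.pkl","wb"))
print("post pred foot",proj(ci,[.335,-.293,.012]),"pin top",proj(ci,[.335,-.293,.095]))
hsv=cv2.cvtColor(im,cv2.COLOR_RGB2HSV);p=proj(ci,[.335,-.293,.012]).astype(int)
for y in range(max(0,p[1]-80),min(400,p[1]+60),12): print(y,' '.join("%d:%d/%d/%d"%((x,)+tuple(hsv[y,x])) for x in range(max(0,p[0]-72),min(640,p[0]+73),12)))
E
```

```text
clock: 39.35
tcp_pos: [0.5205, 0.019, 0.269]
eef_rot: [-0.001, 0.61, 0.793, -0.0]
contact_force: [-0.5, 0.1, 0.3]
opening: 0.222
grip_force: 24.9
clock: 40.35
tcp_pos: [0.4196, -0.3799, 0.2694]
eef_rot: [-0.001, 0.706, 0.708, 0.001]
contact_force: [0.9, 0.4, -2.1]
opening: 0.222
grip_force: 24.9
[ 0.4196 -0.3799  0.2694] [ 1.0888  0.3309 -0.5756  1.7609  0.1974  1.1087  0.4516] (array([-0.1,  0.4, -0.6]), array([ 0.   , -0.002,  0.002]))
post pred foot [239.2041  85.237 ] pin top [217.892   82.4799]
5 167:12/156/163 179:11/156/150 191:12/158/171 203:12/156/182 215:11/157/187 227:11/158/173 239:11/156/163 251:12/157/179 263:12/157/175 275:11/157/174 287:12/158/186 299:12/157/182 311:12/157/175
17 167:11/158/168 179:12/158/169 191:11/157/171 203:12/157/182 215:12/157/190 227:11/158/174 239:12/157/164 251:11/157/179 263:12/157/177 275:11/157/174 287:11/156/189 299:12/158/184 311:12/158/176
29 167:12/158/171 179:12/158/170 191:12/158/174 203:12/157/184 215:12/158/194 227:12/157/175 239:12/158/163 251:11/157/179 263:12/157/177 275:11/155/176 287:11/156/189 299:12/157/185 311:12/158/177
41
[... 1066 characters left out ...]
115 239:10/171/109 251:10/172/105 263:12/157/183 275:11/155/179 287:12/157/190 299:12/157/190 311:12/158/184
113 167:11/155/105 179:12/157/101 191:11/157/70 203:11/155/105 215:11/155/112 227:12/159/106 239:12/158/97 251:11/155/133 263:12/157/104 275:12/158/100 287:11/158/108 299:11/158/191 311:12/157/184
125 167:12/158/105 179:12/158/100 191:12/157/86 203:11/154/106 215:11/154/109 227:12/158/108 239:12/157/99 251:11/156/180 263:12/157/104 275:12/158/100 287:11/156/108 299:12/156/191 311:11/156/185
137 167:12/159/104 179:11/157/99 191:12/158/100 203:12/157/104 215:12/157/107 227:12/158/108 239:12/156/100 251:12/157/107 263:12/156/103 275:12/158/100 287:12/157/107 299:11/156/191 311:12/158/187
```

```bash
python3 - <<'E'
from h import *
import pickle
ci=pickle.load(open("w14.pkl","rb")); hsv=cv2.cvtColor(cv2.imread("pics/w14.png"),cv2.COLOR_BGR2HSV); H,S,V=[hsv[:,:,i].astype(int) for i in range(3)]
roi=np.zeros(H.shape,bool);roi[45:115,190:290]=1
pin=(roi&(S<115)).astype(np.uint8); n,l,st,c=cv2.connectedComponentsWithStats(pin); i=1+np.argmax(st[1:,4]); pts=np.argwhere(l==i)[:,::-1].astype(float)
print("pin",st[i],c[i],cv2.minAreaRect(pts.astype(np.float32)))
xs=pts[:,0]; 
for x in range(int(xs.min()),int(xs.max())+1,3): q=pts[xs==x][:,1]; print(x,q.min(),q.max())
k=(((H<=10)&(S>163)&roi)|((l==i)&(np.arange(640)[None]>222))).astype(np.uint8)
k=max(cv2.findContours(k,0,2)[0],key=cv2.contourArea); e=cv2.fitEllipse(cv2.convexHull(k)); print("foot",e,cv2.boundingRect(k)); print(onz(ci,e[0],.010))
for p in [(.335,-.293)]:
    print([proj(ci,[*p,z]) for z in (.012,.045,.095)])
E
```

```text
pin [209  72  35  18 444] [224.9144  81.6059] ((225.5518798828125, 82.68050384521484), (34.91328811645508, 15.717421531677246), 14.931416511535645)
209 77.0 82.0
212 73.0 86.0
215 73.0 88.0
218 73.0 88.0
221 74.0 88.0
224 75.0 88.0
227 76.0 88.0
230 76.0 88.0
233 77.0 88.0
236 78.0 89.0
239 79.0 89.0
242 81.0 87.0
foot ((238.37306213378906, 83.14993286132812), (50.16065216064453, 54.205238342285156), 150.30882263183594) (215, 57, 50, 54)
[ 0.3338 -0.2908  0.01  ]
[array([239.2041,  85.237 ]), array([231.9023,  84.2924]), array([217.892 ,  82.4799])]
```

```bash
python3 - <<'E'
from h import *
import pickle
ci=pickle.load(open("w14.pkl","rb")); print(onz(ci,(216.5,80.3),.095),[proj(ci,[.3345,-.2905,z]) for z in (.012,.095)])
P=np.array([.3343,-.2905])
for yaw in (20,45):
    d=-np.array([np.cos(np.radians(yaw)),np.sin(np.radians(yaw))])  # clip direction
    for L in (.150,.078):  # grip to pin distance
        g=P-L*d; print(yaw,L,g,np.linalg.norm(g),delta([*g,.0615],down(yaw)))
E
```

```text
[ 0.334  -0.2913  0.095 ] [array([238.5919,  82.7832]), array([217.0666,  79.3645])]
20 0.15 [ 0.4753 -0.2392] 0.5320539986202403 (array([147.8,  58. , 207.1]), array([-0.   ,  0.002,  1.217]))
20 0.078 [ 0.4076 -0.2638] 0.48552733504185847 (array([122.8,  -9.5, 207.2]), array([-0.   ,  0.002,  1.217]))
45 0.15 [ 0.4404 -0.1844] 0.4774286576073866 (array([202.4,  22.9, 207.1]), array([-0.001,  0.002,  0.781]))
45 0.078 [ 0.3895 -0.2353] 0.4550409423496873 (array([151.2, -27.8, 207.2]), array([-0.001,  0.002,  0.781]))
```

Foot and pin-top rays agree: the pin axis is at (0.334, -0.291). Go to the standoff point with the jaws facing the pin.

```bash
python3 -m inch '[[[20,2,0,0,0,0.1,12],[60,7,0,0,0,0.25,12],[105,12,10,0,0,0.41,12],[150,17,50,0,0,0.57,12],[185,21,100,0,0,0.72,12],[202,23,150,0,0,0.781,12],[202,23,190,0,0,0.781,12],[202,23,207,0,0,0.781,12]]]'
python3 - <<'E'
from h import *
s=manip.sense();P=np.array([.334,-.291]);u=np.array([np.cos(np.radians(45)),np.sin(np.radians(45))])
for L in(.15,.074): print(delta([*(P+L*u),.0615],down(45)))
print(s["opening"],s["grip_force"],s["tcp_pos"])
for cam in("scene","side"):
    ci=manip.camera_info(cam); im=manip.read_camera(cam); cv2.imwrite(f"pics/{cam}3.png",im[:,:,::-1]); hsv=cv2.cvtColor(im,cv2.COLOR_RGB2HSV).astype(int)
    tp=proj(ci,[*(P+.065*u),.055]); hp=proj(ci,[*(P+.115*u),.055]); print(cam,"jaw tip pred",tp,"hinge",hp,"pin",proj(ci,[*P,.055]))
    x0,x1=int(min(tp[0],hp[0]))-14,int(max(tp[0],hp[0]))+14; y0,y1=int(min(tp[1],hp[1]))-12,int(max(tp[1],hp[1]))+12
    m=(hsv[:,:,0]>12)&(hsv[:,:,0]<27)&(hsv[:,:,1]>50)&(hsv[:,:,1]<150)&(hsv[:,:,2]>90)
    for y in range(y0,y1,2): print(y,x0,''.join('#' if m[y,x] else '.' for x in range(x0,x1)))
E
```

```text
clock: 41.4
tcp_pos: [0.4418, -0.1746, 0.061]
eef_rot: [-0.002, 0.922, 0.387, -0.001]
contact_force: [-0.1, -0.3, -0.4]
opening: 0.221
grip_force: 24.9
(array([-8.6,  6. , -0.5]), array([-0.004,  0.   ,  0.009]))
(array([-84.6,   5.3,  -0.5]), array([-0.004,  0.   ,  0.009]))
0.22063978866449724 24.91536408662796 [ 0.4418 -0.1746  0.061 ]
scene jaw tip pred [266.4173 242.2134] hinge [286.05   238.5461] pin [240.4104 247.0712]
226 252 .................##.....##.....#....##..........
228 252 #.....................#..........##......#......
230 252 ...#........#..######........#.#.#...##..#......
232 252 ..............############################......
234 252 ...............############################.....
236 252 ..............#############################.....
238 252 .................##########################.....
240 252 ......................#####################.....
242 252 .....................###########################
244 252 .................#######################.####...
246 252 ..................###################.###.##.##.
248 252 ....................#######......#####.#....#...
250 252 ....................###........#..##...........#
252 252 ...........................##.#...#.............
side jaw tip pred [362.5384 178.5521] hinge [349.6641 178.2436] pin [379.2936 178.9537]
166 335 ..............................###########
168 335 .........................#.##.###########
170 335 ..............#.##..###..############.###
172 335 ................########.#...##########..
174 335 ...............##.#.#.############.#...##
176 335 ...............################.#########
178 335 ...............################..########
180 335 ..............#######.#.#####.####.######
182 335 ..............######################.###.
184 335 #.......#############################....
186 335 ###.###..#######.##############.#####....
188 335 ####.###.######..#.##..#############.....
```

The clip is held, jaws open in a V facing the pin. Correct laterally, then advance.

```bash
python3 -m inch '[[[-3,3,0,0,0,0.009,12],[-8,6,0,0,0,0.009,12],[-18,6,0,0,0,0.009,12],[-28,6,0,0,0,0.009,12],[-35,6,0,0,0,0.009,12],[-35,6,0,0,0,0.009,12]]]'
python3 - <<'E'
from h import *
s=manip.sense();P=np.array([.334,-.291]);u=np.array([np.cos(np.radians(45)),np.sin(np.radians(45))])
print(delta([*(P+.074*u),.0615],down(45)),s["contact_force"])
E
```

```text
clock: 42.25
tcp_pos: [0.4219, -0.2063, 0.0631]
eef_rot: [-0.0, 0.925, 0.381, 0.0]
contact_force: [-1.1, 0.8, -0.1]
opening: 0.22
grip_force: 24.9
(array([-48. ,  -2.1,   1.6]), array([ 0.   , -0.001, -0.004])) [-1.0874  0.7876 -0.0941]
```

```bash
python3 -m inch '[[[-8,-1,1,0,0,-0.004,12],[-18,-2,1,0,0,-0.004,12],[-28,-2,1,0,0,-0.004,12],[-38,-2,1,0,0,-0.004,12],[-44,-2,1,0,0,-0.004,12],[-48,-2,1,0,0,-0.004,12],[-48,-2,1,0,0,-0.004,12]]]'
python3 - <<'E'
from h import *
s=manip.sense();P=np.array([.334,-.291]);u=np.array([np.cos(np.radians(45)),np.sin(np.radians(45))])
print(delta([*(P+.074*u),.0615],down(45)),s["contact_force"],s["moment"])
E
```

```text
clock: 43.12
tcp_pos: [0.387, -0.2383, 0.0621]
eef_rot: [-0.0, 0.924, 0.383, 0.001]
contact_force: [-1.2, 0.7, -0.4]
opening: 0.226
grip_force: 24.9
(array([-0.8, -0.2,  0.6]), array([ 0.   , -0.001,  0.001])) [-1.2138  0.7111 -0.395 ] [-0.0715 -0.0437 -0.0459]
```

In place without contact force. Release gradually.

```bash
python3 -m inch '[[[0,0,0,0,0,0,30],[0,0,0,0,0,0,36],[0,0,0,0,0,0,42],[0,0,0,0,0,0,50],[0,0,0,0,0,0,60],[0,0,0,0,0,0,70],[0,0,0,0,0,0,75],[0,0,0,0,0,0,75]]]'
python3 -m inch '[[[0,0,-20,0,0,0,75],[0,0,-60,0,0,0,75],[0,0,-110,0,0,0,75],[0,0,-150,0,0,0,75],[0,0,-150,0,0,0,75]]]'
python3 - <<'E'
from h import *
P=np.array([.334,-.291]);u=np.array([np.cos(np.radians(45)),np.sin(np.radians(45))])
ci=manip.camera_info("wrist"); im=manip.read_camera("wrist"); cv2.imwrite("pics/w15.png",im[:,:,::-1])
for cam in("scene","side"):
    ci=manip.camera_info(cam); im=manip.read_camera(cam); cv2.imwrite(f"pics/{cam}4.png",im[:,:,::-1]); hsv=cv2.cvtColor(im,cv2.COLOR_RGB2HSV).astype(int)
    print(cam,[(n,proj(ci,[*(P+L*u),.051]).round()) for n,L in (("jawtip",-.012),("hinge",.038),("end",.088))],"pintop",proj(ci,[*P,.095]).round())
    tp=proj(ci,[*(P-.02*u),.051]); hp=proj(ci,[*(P+.09*u),.051])
    x0,x1=int(min(tp[0],hp[0]))-14,int(max(tp[0],hp[0]))+14; y0,y1=int(min(tp[1],hp[1]))-22,int(max(tp[1],hp[1]))+24
    m=(hsv[:,:,0]>12)&(hsv[:,:,0]<27)&(hsv[:,:,1]>50)&(hsv[:,:,1]<150)&(hsv[:,:,2]>90); g=hsv[:,:,1]<60
    for y in range(y0,y1,2): print(y,x0,''.join('#' if m[y,x] else '+' if g[y,x] else '.' for x in range(x0,x1)))
E
```

```text
clock: 44.12
tcp_pos: [0.3871, -0.2381, 0.0621]
eef_rot: [-0.0, 0.924, 0.383, 0.001]
contact_force: [-0.8, -0.0, -0.2]
opening: 0.851
grip_force: 0.0
clock: 44.75
tcp_pos: [0.3887, -0.2391, 0.215]
eef_rot: [0.003, 0.924, 0.383, 0.002]
contact_force: [-0.5, -0.5, -0.3]
opening: 0.855
grip_force: 0.0
scene [('jawtip', array([236., 249.])), ('hinge', array([256., 245.])), ('end', array([276., 242.]))] pintop [238. 236.]
219 218 .##.#...#......#....................................................#...
221 218 ...................................#.#...........................#......
223 218 .....#..#..#....#.#....................#.............................#..
225 218 ...............#.....................##...............................#.
227 218 #.....#....#....................#.......................................
229 218 .#.......................#......##......................................
231 218 ..........#.........................#...................................
233 218 ...........#......#####.....##...#......................................
235 218 ................#######
[... 2422 characters left out ...]
##########.#################################.#####
183 342 #########################################...####.#######
185 342 ############.#.###############.##########..#########.###
187 342 ###########....#####.#.#.####.......##.......########.##
189 342 ###########.###########.##.#.#...............##########.
191 342 #######.###############.###.#................###.###...#
193 342 #####.#######.#.#..#..#.########........#.#######....###
195 342 #################.#.###...#....##...#..#..#.##.#...##.##
197 342 ########.#################.##.#.#.#......#####...#..##.#
199 342 #########################..#..#####.#.#####...##.##.#.##
201 342 ###################.####....#.######.......#.#.#.#.###.#
```

The clip hangs on the pin where predicted (scene columns 236–278, rows 237–257). Move clear, then check stability, spatula and bystanders by differencing with the first pictures.

```bash
python3 -m inch '[[[15,0,-20,0,0,0,75],[50,0,-50,0,0,0,75],[90,0,-80,0,0,0,75],[130,0,-110,0,0,0,75],[150,0,-130,0,0,0,75],[150,0,-130,0,0,0,75],[150,0,-130,0,0,0,75],[150,0,-130,0,0,0,75]]]'
python3 - <<'E'
from h import *
s=manip.sense(); print(s["tcp_pos"])
a4=cv2.imread("pics/scene4.png"); 
for cam in("scene","side"):
    ci=manip.camera_info(cam); im=manip.read_camera(cam)[:,:,::-1].copy(); cv2.imwrite(f"pics/{cam}5.png",im)
    a=cv2.imread(f"pics/{cam}0.png"); b4=cv2.imread(f"pics/{cam}4.png")
    for n,o in(("vs start",a),("vs 4",b4)):
        d=cv2.GaussianBlur(np.abs(im.astype(int)-o).max(2).astype(np.float32),(3,3),0)>45
        k,l,st,c=cv2.connectedComponentsWithStats(d.astype(np.uint8)); print(cam,n,[(c[i].round().tolist(),st[i][2:].tolist()) for i in range(1,k) if st[i][4]>25])
ci=manip.camera_info("wrist"); im=manip.read_camera("wrist"); cv2.imwrite("pics/w16.png",im[:,:,::-1])
x=np.array([np.cos(np.radians(81)),np.sin(np.radians(81)),0]);y=np.array([-x[1],x[0],0]);c=np.array([.4279,.0702,.0055])
print("blade corners pred",[proj(ci,c+X*x+Y*y).round() for X in(.0375,-.0375) for Y in(-.035,.035)])
hsv=cv2.cvtColor(im,cv2.COLOR_RGB2HSV); m=((hsv[:,:,1]<60)&(hsv[:,:,2]>100)).astype(np.uint8)
k,l,st,cc=cv2.connectedComponentsWithStats(m); print([(cc[i].round().tolist(),st[i].tolist()) for i in range(1,k) if st[i][4]>300])
E
```

```text
clock: 45.9
tcp_pos: [0.4915, -0.1332, 0.3407]
eef_rot: [-0.001, 0.924, 0.382, -0.001]
contact_force: [0.3, 0.2, 0.3]
opening: 0.857
grip_force: 0.0
[ 0.4915 -0.1332  0.3407]
scene vs start [([4.0, 7.0], [12, 20, 144]), ([155.0, 35.0], [50, 81, 1571]), ([192.0, 19.0], [31, 55, 585]), ([307.0, 1.0], [10, 5, 33]), ([334.0, 7.0], [25, 23, 245]), ([333.0, 50.0], [33, 11, 148]), ([328.0, 112.0], [54, 98, 1809]), ([226.0, 82.0], [18, 51, 459]), ([209.0, 75.0], [6, 19, 75]), ([327.0, 66.0], [22, 4, 58]), ([180.0, 106.0], [15, 32, 222]), ([215.0, 110.0], [11, 5, 32]), ([171.0, 148.0], [33, 15, 214]), ([350.0, 156.0], [12, 19, 72]), ([414.0, 155.0], [28, 17, 373]), ([122.0, 198.0], [96, 88, 2590]), ([210.0, 176.0], [60, 18, 492]), ([421.0, 176.0], [30, 19, 453]), ([264.0, 205.0], [96, 62, 1921]), ([25.0, 215.0], [71, 67, 2379]), ([421.0, 198.0], [14, 15, 135]), ([402.0, 199.0], [12, 14, 120]), ([269.0, 241.0], [13, 7, 52]), ([376.0, 261.0], [39, 32, 984]), ([263.0, 253.0], [28, 12, 205]), ([326.0, 292.0], [40, 36, 1148])]
scene vs 4 [([160.0, 28.0], [32, 63, 230]), ([307.0, 2.0], [10, 6, 39])
[... 1469 characters left out ...]
4633]), ([519.0, 46.0], [41, 78, 826]), ([426.0, 55.0], [30, 27, 332]), ([378.0, 67.0], [45, 30, 886]), ([410.0, 68.0], [11, 7, 26]), ([439.0, 90.0], [7, 35, 93]), ([367.0, 103.0], [26, 25, 356]), ([421.0, 163.0], [32, 97, 377]), ([367.0, 145.0], [22, 30, 397]), ([377.0, 212.0], [30, 37, 584]), ([359.0, 232.0], [55, 67, 1396]), ([392.0, 242.0], [3, 19, 43]), ([444.0, 255.0], [8, 29, 69]), ([453.0, 296.0], [52, 59, 731])]
blade corners pred [array([171.,  35.]), array([130.,  70.]), array([211.,  86.]), array([170., 119.])]
[([411.0, 133.0], [304, 0, 220, 278, 28381]), ([629.0, 29.0], [615, 0, 25, 61, 1261]), ([175.0, 81.0], [133, 34, 80, 98, 3938]), ([419.0, 362.0], [385, 356, 51, 16, 323])]
```

```bash
python3 - <<'E'
from h import *
P=np.array([.334,-.291]);u=np.array([.7071,.7071]);v=np.array([-.7071,.7071])
for cam,(x0,x1,y0,y1) in (("scene",(228,288,228,264)),("side",(346,392,164,204))):
    ci=manip.camera_info(cam); d=np.abs(cv2.imread(f"pics/{cam}5.png").astype(int)-cv2.imread(f"pics/{cam}0.png")).max(2)
    a=cv2.imread(f"pics/{cam}5.png").astype(int).sum(2)-cv2.imread(f"pics/{cam}0.png").astype(int).sum(2)
    for z in(.027,.051): print(cam,z,"hinge",proj(ci,[*(P+.038*u),z]).round(),"ends",[proj(ci,[*(P+.088*u+s*.024*v),z]).round() for s in(1,-1)],"tip",proj(ci,[*(P-.012*u),z]).round())
    for y in range(y0,y1): print(y,x0,''.join(('#' if a[y,x]>0 else 'o') if d[y,x]>28 else '.' for x in range(x0,x1)))
E
```

```text
scene 0.027 hinge [257. 252.] ends [array([275., 241.]), array([278., 255.])] tip [237. 255.]
scene 0.051 hinge [256. 245.] ends [array([274., 235.]), array([277., 248.])] tip [236. 249.]
228 228 ......................................................oooo..
229 228 ......................................................oooooo
230 228 .....................................................ooooooo
231 228 .....................................................ooooooo
232 228 .....................................................ooooooo
233 228 .....................................................ooooooo
234 228 .....................................................ooooooo
235 228 .....................................................ooooooo
236 228 ........................................##...........ooooooo
237 228 .......................................###....oo.....ooooooo
238 228 ...................................#####...ooooo.....ooooooo
239 228 ..................................####..oooooooo......oooooo
240 228 ...............................####...oooooooooo......oooooo
241 228 .......
[... 3257 characters left out ...]
...............oooooo.......o...........
192 346 ................oooooooooooo..................
193 346 ............oooooooooooooooooo................
194 346 ............oooooooo..........................
195 346 oooo........oooo..............................
196 346 oooo..........................................
197 346 ooooo.........................................
198 346 ooooo.........................................
199 346 ooooo.........................................
200 346 ooooo.........................................
201 346 ooooo.........................................
202 346 oooo..........................................
203 346 oooo..........................................
```

The clip hangs in the air at pin height, with its shadow separate below, and it has not moved between frames. Hand in.

```bash
python3 -c "
from cell import manip; print(manip.job_done())"
```

```text
the job is handed in; nothing more can be done
None
```

I handed the job in at about 46 s of the 210 s: heat slide at its off end, both quiches (only two were present) standing on the board, spatula back on its pad, and the spring clip holding on the order post's pin; the last checks were from image measurements, and the hand-in returned no verdict.

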